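# Assemble the disc filter and lock its collar with the pin spanner

### The job

Take the dust cap off the filter base and stand it on the round rubber mat, then build the disc filter on the post: first the eight-sided perforated support, then all the spacer rings that lie on the bench, then the locking collar with its two tabs over the two round studs, each lying flat and let go. Pull the pin spanner out of its upright sleeve, push both prongs fully into the collar's two holes and turn the collar with it until the tabs point at the two long bars, then stand the spanner back in its sleeve and put the dust cap back over the post, upright on the collar. Leave the bottles and the beaker where they are.

Things in the scene. Friction and masses are not known exactly. Their poses are not given: they have to be found in the camera images.
- base: fixed aluminium filter base: foot disc 124 mm across, 12 mm high, pedestal 48 mm across up to 30 mm, steel post above. Origin on the post's axis at bench level, z up. Two small round studs on the foot disc, 54 mm from the axis, lie along its x axis, and so do the post's lugs
- seat (a point): centre of the pedestal's top, on the post's axis 30 mm above the bench; the support lies here. Post: 26 mm across up to 59 mm above the bench, then 16 mm across with three pairs of lugs along the base's x (26 mm over both, 10 mm wide, 3.5 mm high, undersides at 66, 76 and 86 mm), then a smaller tip that ends at 92 mm, 62 mm above the seat
- lock_marks: the two long raised bars on the foot disc (11 x 5 mm, 54 mm from the axis), fixed to the base: origin as the base's, x axis through both bars, which is 60 degrees clockwise (seen from above) from the studs
- support: steel support plate, eight-sided, 64 mm across flats, 12 mm thick, 12 small perforations round a central bore of 30 mm; about 0.16 kg. Origin at the centre of its underside, z up; flats face its x and y axes and the diagonals
- spacer0: plain round white plastic spacer ring, 60 mm across, 10 mm thick, bore 30 mm; about 0.08 kg; one to three such rings are present, all alike. Origin at the centre of its underside, z up
- spacer1: plain round white plastic spacer ring, 60 mm across, 10 mm thick, bore 30 mm; about 0.08 kg; one to three such rings are present, all alike. Origin at the centre of its underside, z up
- spacer2: plain round white plastic spacer ring, 60 mm across, 10 mm thick, bore 30 mm; about 0.08 kg; one to three such rings are present, all alike. Origin at the centre of its underside, z up
- collar: dark steel locking collar, 12 mm thick, 72 mm across, about 0.25 kg; two flats 64 mm apart face its y; two tabs 14 mm wide along its x reach 48 mm from the centre; 30 mm bore. Either way round is the same. It lies loose on the topmost spacer and turns freely; with its tabs at the bars its bore's teeth are under a pair of lugs and it cannot lift. Origin at the centre of its underside, z up
- hole_a (a point): mouth (upper edge) of one prong hole of the collar, 11 mm wide, right through, 26 mm from the centre along its +x. In the collar's bore, in the top 2.5 mm, four teeth at 62 degrees either side of its x leave 19 mm between them: it passes down over the post's lugs only with its x within about 20 degrees of the base's x
- hole_b (a point): mouth of the other prong hole, 26 mm along its -x
- spanner: pin spanner 134 mm tall, about 0.28 kg, prongs down in its sleeve: two prongs 7 mm thick, 10 mm long, 52 mm apart along its x, on legs 13 x 10 mm that shoulder on the collar's face; crossbar 66 x 14 mm, 50 to 64 mm above the prong tips; the gap between the legs clears the post. Either way round is the same. Origin midway between the prong tips, z up
- prong_a (a point): tip of one prong, 26 mm along the spanner's +x
- prong_b (a point): tip of the other prong, 26 mm along its -x
- spanner_handle (a point): middle of the spanner's square black handle, 20 x 20 mm (faces along its x and y), 64 to 134 mm above the prong tips; this point is 99 mm above them. In the sleeve the spanner may lean up to 3 degrees about its x
- holder: fixed grey upright sleeve for the spanner, 84 x 30 mm outside (long side along its x), 60 mm high, open at the top, walls 5 mm (inside 74 x 20 mm), on a thin foot plate 120 x 70 mm. Origin at the centre of its underside on the bench
- holder_in (a point): centre of the sleeve's inner floor, 5 mm above the bench, where the prong tips stand
- cap: grey plastic dust cap, an upside-down cup 44 mm across and 70 mm tall, closed on top, 36 mm wide and 66 mm deep inside, about 0.07 kg; at the start it stands on the seat over the post. Origin at the centre of its open lower rim, z up
- mat: fixed round black rubber mat on the bench, 90 mm across, 3 mm thick, on the right-hand side of the base. Origin at the centre of its underside
- mat_top (a point): centre of the mat's upper face, where the dust cap is to be parked
- dropper_a: small amber dropper bottle, 28 mm across, 75 mm tall, in the way; to be left alone. Origin at the centre of its underside
- dropper_b: small green dropper bottle, 28 mm across, 75 mm tall, to be left alone. Origin at the centre of its underside
- beaker: glass beaker, 68 mm across, 90 mm tall, to be left alone. Origin at the centre of its underside
There are look-alikes about, which are no part of the job. Leave any green look-alike of the spanner alone.

How it is judged:
By the outcome, as a careful person would: the job done as asked, in the order asked, and still so for the second after the job is handed in, with the robot touching nothing.
Of spacer0, spacer1, spacer2 only 1 to 3 are there at a start; the rules pass over those that are not, and their reading is None.
At some moment in a run one of support, spacer0, spacer1, spacer2, collar may be knocked a few centimetres aside while the robot is not near it.
It also fails if it takes over 210 s, if anything falls off the work surface, if the arm or the gripper's body presses on something with over 40 N, if the wrist force passes 120 N, or if a joint passes its speed limit or range.

### The arm

A 7-joint arm with a two-finger parallel gripper is mounted at the origin on the work surface. World frame = base frame: x ahead of the robot, y to its left, z up, the work surface at z = 0. Lengths are in m, angles in rad, forces in N, time in s.
With the tool pointing down it reaches from about 0.375 to 0.925 m from the base axis. Payload 3.1 kg.
Tool frame: the origin (TCP) lies midway between the tips of the shut fingers; the grasp point (between the pads) lies 19 mm behind it; x points along the fingers, z is the direction in which the jaws open and shut, and the axes are right-handed (so a half turn about x gives the same grasp; the last joint's range is limited). The gripper opens to 85 mm and grips with 20 to 120 N. Pads are 22 mm wide; open, the fingers measure 114 mm over their backs; the gripper's body (76 mm by 85 mm) begins 54 mm behind the grasp point. The pads swing forward as they close: fully open they stand 13 mm farther back than shut.
Start: joints at [-1.319, 0.383, 0.044, 1.598, -0.018, 1.161, -0.05], TCP at [0.223, 0.611, 0.231] pointing down, gripper open.
Joint ranges: [-2.61, 2.61], [-0.41, 2.15], [-1.48, 1.57], [0, 2.5], [-1.57, 4.71], [0.05, 1.97], [-2.85, 2.85]. Speed limits (rad/s): [2.79, 2.79, 3.14, 3.14, 3.14, 3.14, 3.14].

### API

Orientations are given as a unit quaternion [w, x, y, z].
In Python, from bench import robot gives the robot as it stands.
- The arm moves only by the tool carry_out, never from a script. Its arguments are lists of equal length, an entry for each row: "hand": the gripper command: -1 is shut, 1 is fully open, values between are in proportion; "offset": the shift along the tool's x, y, z as a fraction of full scale, a list of three; "rotation": the turn, a rotation vector about the tool's x, y, z as a fraction of full scale, a list of three. A call has 1 to 5 rows; each row shifts and turns the commanded pose from where the row before left it, along the tool's axes as they then stand; what a row does not reach is not made up. Full scale, the value 1, is 300 mm for a shift and 45 degrees for a turn. A row lasts 1/10 s, in which the tool goes at most 50 mm and 8.59 degrees, less where a joint would pass 70% of its speed; a pose out of reach is approached as far as the arm can. A call with a number of a shift or a turn outside -1 to 1 is refused whole. A call with a gripper value outside its range is refused whole. The fingers move at their own pace and stop on an object; the grip force is fixed at half the most. Time passes only in rows, so rows that do not move let the fingers close. It gives the time, the measured TCP pose, the force and the opening at its end, in the units of the state.
- robot.observe(): the state, without advancing time (a new reading comes with each control period).
- robot.grab_frame(name): name is "scene" or "top" or "wrist"; returns a dict with "image" (400x640x3 uint8, red, green, blue), "range_z" (400x640 float32, m along the optical axis (not along the pixel's ray), 0 where there is no reading), "mtx" (3x3 intrinsics, pixels), "origin" and "attitude" of the camera in the world. Camera axes: x right, y up, looking along -z (the intrinsics and any distortion apply to the point x, -y, -z); pixel columns grow to the right and rows downward; lengths in m; the calibration is good to about 2 mm. The wrist camera is an equidistant fisheye: a pixel r from the principal point sees the ray r / f radians off the axis. A picture is of the moment at which its call begins.
- robot.finish_job(): hands the job in, once; it reports no verdict.
Trained networks look in a picture, given as the dict that the camera call returned (one of the last four; its "shot" number tells which), for a name from the list of things; names that differ only in an ending like _2 or _b are one class to them, and where a whole thing is asked for, a point or a joint stands for the part that bears it (a point fixed in the world has none). Each returns a list of dicts, best first, with "confidence" (0 to 1); they miss things now and then, are a little off and sometimes report something else, mostly with a low value. They report only what shows in the picture. A call takes as long as a camera call. They do not tell look-alikes from the thing itself.
- robot.search_frame(picture, target): "extent" ([left, top, right, bottom] in pixels, round what is visible of it).
The state is a dict: "t": time; "q": joint angles; "dq": joint speeds; "joint_torque": joint torques, N m; "ee_pos": TCP position; "orientation": TCP orientation; "force": force on the tool from outside, world axes, zero at the start; "moment": the same for the moment, N m; "width": finger opening in m.
Only numpy, scipy, OpenCV 4.12 (cv2) and the standard library are available. Lean on these libraries where they do the work, as an engineer would, in place of code of your own. Each camera call takes 0.05 s, during which the arm holds its last target. There are 200 camera calls.

## Working session

There is one attempt and no reset: what is moved stays moved. The work goes in short steps, Python scripts to look and compute and a tool call to move; the robot and the scene stay as the last step left them, time stands still between calls to the robot, and variables do not carry over. Pictures are saved under pics/ and viewed, about 12 in all and at most 16, crops included, and the job is handed in when it is done.

Besides the shell and the picture viewer there is one more tool, called after "Emit:" by a JSON object that holds its "fn" and its "kwargs". carry_out: Moves the arm, as the interface text tells. Its arguments: {"type":"object","properties":{"hand":{"type":"array","items":{"type":"number"}},"offset":{"type":"array","items":{"type":"array","items":{"type":"number","minimum":-1,"maximum":1}}},"rotation":{"type":"array","items":{"type":"array","items":{"type":"number","minimum":-1,"maximum":1}}}},"required":["hand","offset","rotation"]}

```bash
ls; mkdir -p pics; cat > h.py <<'E'
import numpy as np, cv2
from bench import robot
from scipy.spatial.transform import Rotation as R
def rot(a):
    a=np.array(a)
    return a if a.shape==(3,3) else R.from_quat(a,scalar_first=True).as_matrix()
def cloud(f):
    z=f["range_z"]; K=np.array(f["mtx"]); v,u=np.mgrid[:z.shape[0],:z.shape[1]]
    P=np.stack([(u-K[0,2])/K[0,0]*z,-(v-K[1,2])/K[1,1]*z,-z],-1)
    return P@rot(f["attitude"]).T+np.array(f["origin"])
def save(f,n,crop=None,s=1):
    im=f["image"][...,::-1]
    if crop: im=im[crop[1]:crop[3],crop[0]:crop[2]]
    cv2.imwrite(f"pics/{n}.png",cv2.resize(im,None,fx=s,fy=s,interpolation=cv2.INTER_CUBIC))
E
python3 - <<'E'
from h import *
s=robot.observe(); print(s)
for n in("top","scene"):
    f=robot.grab_frame(n); save(f,n+"0"); print(n,[k for k in f],f["mtx"],f["origin"],f["attitude"])
    np.savez(f"pics/{n}0.npz",P=cloud(f),im=f["image"],z=f["range_z"])
    for t in "base support spacer0 collar spanner holder cap mat dropper_a dropper_b beaker".split():
        print(t,[(np.round(d["extent"]).tolist(),round(d["confidence"],2)) for d in robot.search_frame(f,t)])
E
```

```text
pics
{'t': 0.0, 'q': array([-1.31882346,  0.38381565,  0.04379315,  1.59959142, -0.01791231,
        1.16117251, -0.04991667]), 'dq': array([-0.00172415,  0.00061878,  0.00030193, -0.00112595,  0.00026534,
        0.0029519 , -0.000367  ]), 'joint_torque': array([ 6.76705531e-05, -4.33449411e+01,  1.02448817e+00, -2.49520522e+01,
        1.05458059e-02,  1.10734615e-02,  4.81583584e-06]), 'ee_pos': array([0.22240019, 0.60976591, 0.22989091]), 'orientation': array([ 0.57862305, -0.40596045,  0.58007977,  0.40484434]), 'force': array([-0.40135936, -0.90580171, -0.81984258]), 'moment': array([ 0.01002602, -0.00141337, -0.03975219]), 'width': 0.085802948711024}
top ['image', 'range_z', 'mtx', 'origin', 'attitude', 'shot'] [[403.34125197   0.         325.01661359]
 [  0.         403.34125197 196.54055131]
 [  0.           0.           1.        ]] [ 0.40043928 -0.01404203  0.95105562] [-0.69416326 -0.06026348  0.07195524  0.71367228]
base [([289.0, 164.0, 345.0, 217.0], 0.6)]
support [([159.0, 252.0, 191.0, 286.0], 0.58)]
spacer0 [([166.0, 190.0, 191.0, 214.0], 0.92), ([220.0, 187.0, 245.
[... 1300 characters left out ...]
, 0.97), ([244.0, 163.0, 271.0, 215.0], 0.78), ([122.0, 224.0, 164.0, 275.0], 0.61), ([324.0, 205.0, 346.0, 239.0], 0.3)]
holder [([190.0, 222.0, 241.0, 272.0], 0.65), ([362.0, 172.0, 397.0, 187.0], 0.37)]
cap [([323.0, 203.0, 343.0, 239.0], 0.62), ([362.0, 172.0, 395.0, 190.0], 0.46), ([410.0, 159.0, 435.0, 176.0], 0.2)]
mat [([258.0, 260.0, 300.0, 297.0], 0.82), ([407.0, 160.0, 434.0, 177.0], 0.46)]
dropper_a [([420.0, 237.0, 434.0, 266.0], 0.76), ([316.0, 171.0, 328.0, 198.0], 0.69), ([156.0, 270.0, 201.0, 324.0], 0.49)]
dropper_b [([420.0, 237.0, 434.0, 266.0], 0.76), ([316.0, 171.0, 328.0, 198.0], 0.69), ([156.0, 270.0, 201.0, 324.0], 0.49)]
beaker [([153.0, 268.0, 203.0, 323.0], 0.96)]
```

```bash
python3 - <<'E'
import cv2
a=cv2.imread("pics/top0.png")[115:300,140:540]; b=cv2.imread("pics/scene0.png")[140:330,100:500]
cv2.imwrite("pics/c0.png",cv2.resize(cv2.vconcat([a,b]),None,fx=2,fy=1.6 if 0 else 2*0.8,interpolation=cv2.INTER_CUBIC)[:600])
cv2.imwrite("pics/c0a.png",cv2.resize(a,None,fx=2,fy=2,interpolation=cv2.INTER_CUBIC))
E
```

```text
(no output)
```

View pics/c0.png

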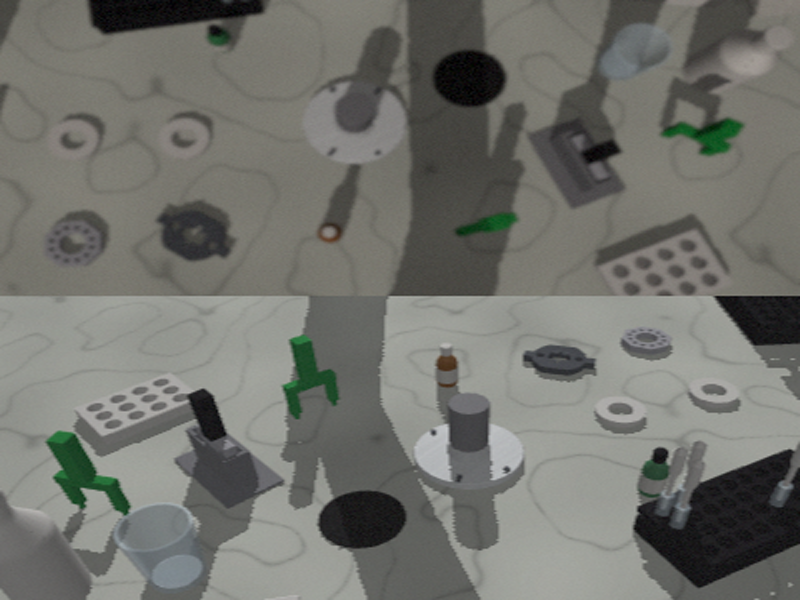

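```bash
python3 - <<'E'
from h import *
B={"top":dict(base=(285,160,348,220),cap=(306,165,332,203),sup=(155,248,195,290),spA=(162,186,195,218),spB=(216,184,250,218),col=(215,240,260,283),sp=(420,196,460,232),hold=(400,186,456,250),mat=(354,140,398,184),amb=(294,222,314,240),grn=(240,125,260,152),gl1=(466,184,516,214),gl2=(364,244,402,266),beak=(436,124,482,168)),
"scene":dict(cap=(322,200,346,242),base=(305,215,366,265),mat=(255,256,304,300),sup=(405,156,440,181),spA=(442,190,472,214),spB=(394,200,424,226),col=(358,167,400,190),sp=(192,195,224,242),hold=(188,220,243,274))}
for n in B:
    D=np.load(f"pics/{n}0.npz");P=D["P"]
    print(n,"table z",np.median(P[250:300,300:350,2]) )
    for k,(a,b,c,d) in B[n].items():
        q=P[b:d,a:c].reshape(-1,3); q=q[np.isfinite(q).all(1)]
        top=np.percentile(q[:,2],99); 
        o=q[q[:,2]>.005]; t=q[q[:,2]>top-.005]
        print(k,"ztop %.3f"%top,"n",len(o),"mid",np.round((o.min(0)+o.max(0))[:2]/2,3),"ext",np.round(np.ptp(o,axis=0)[:2],3),"topmed",np.round(t.mean(0),3),np.round(np.ptp(t,axis=0)[:2],3))
E
```

```text
top table z 0.00011688210274007904
base ztop 0.102 n 2090 mid [ 0.527 -0.018] ext [0.254 0.127] topmed [ 0.584 -0.015  0.14 ] [0.214 0.041]
cap ztop 0.103 n 933 mid [ 0.527 -0.018] ext [0.254 0.062] topmed [ 0.592 -0.015  0.106] [0.214 0.041]
sup ztop 0.015 n 531 mid [0.424 0.166] ext [0.063 0.359] topmed [0.423 0.309 0.024] [0.063 0.359]
spA ztop 0.013 n 411 mid [0.505 0.167] ext [0.209 0.362] topmed [0.574 0.317 0.013] [0.203 0.362]
spB ztop 0.013 n 399 mid [0.502 0.101] ext [0.203 0.23 ] topmed [0.569 0.182 0.032] [0.202 0.23 ]
col ztop 0.015 n 713 mid [0.439 0.103] ext [0.085 0.233] topmed [0.431 0.173 0.019] [0.07  0.229]
sp ztop 0.141 n 830 mid [ 0.488 -0.177] ext [0.174 0.326] topmed [ 0.521 -0.266  0.164] [0.136 0.272]
hold ztop 0.140 n 1110 mid [ 0.496 -0.175] ext [0.191 0.322] topmed [ 0.504 -0.229  0.28 ] [0.136 0.272]
mat ztop 0.007 n 178 mid [ 0.553 -0.107] ext [0.305 0.186] topmed [ 0.657 -0.155  0.014] [0.319 0.197]
amb ztop 0.004 n 3 mid [ 0.4   -0.014] ext [0. 0.] topmed [0.499 0.021 0.012] [0.121 0.057]
grn ztop 0.078 n 225 mid [0.581 0.079] ext [0.361 0.185] topmed
[... 590 characters left out ...]
mat ztop 0.005 n 19 mid [ 0.886 -0.169] ext [0.531 0.109] topmed [ 0.658 -0.157  0.004] [0.573 0.129]
sup ztop 0.172 n 274 mid [0.77  0.061] ext [0.763 0.569] topmed [ 1.151 -0.224  0.62 ] [0. 0.]
spA ztop 0.011 n 273 mid [0.847 0.062] ext [0.608 0.57 ] topmed [0.579 0.312 0.014] [0.608 0.57 ]
spB ztop 0.012 n 299 mid [ 0.846 -0.003] ext [0.61  0.442] topmed [0.578 0.183 0.014] [0.61  0.442]
col ztop 0.014 n 398 mid [ 0.773 -0.004] ext [0.757 0.44 ] topmed [0.438 0.171 0.016] [0.757 0.44 ]
sp ztop 0.139 n 806 mid [ 0.744 -0.266] ext [0.815 0.086] topmed [ 0.558 -0.273  0.162] [0.637 0.064]
hold ztop 0.090 n 934 mid [ 0.818 -0.275] ext [0.666 0.103] topmed [ 0.625 -0.279  0.147] [0.628 0.095]
```

```bash
python3 - <<'E'
from h import *
B=dict(base=((285,160,348,220),.008,.02),cap=((300,160,336,206),.092,.11),sup=((155,248,195,290),.006,.02),spA=((162,186,195,218),.005,.018),spB=((216,184,250,218),.005,.018),col=((215,240,260,283),.006,.02),handle=((420,196,460,232),.12,.15),hold=((400,186,456,250),.05,.07),bar=((400,186,456,250),.065,.075),mat=((354,140,398,184),.0015,.01),amb=((294,222,314,240),.01,.09),grn=((240,125,260,152),.05,.09),beak=((436,124,482,168),.08,.1),gl1=((466,184,516,214),.1,.2),gl2=((364,244,402,266),.1,.2))
D=np.load("pics/top0.npz");P=D["P"];z=D["z"];im=D["im"]
for k,((a,b,c,d),lo,hi) in B.items():
    m=(z[b:d,a:c]>0); q=P[b:d,a:c][m]; q=q[(q[:,2]>lo)&(q[:,2]<hi)]
    if len(q)<5: print(k,len(q)); continue
    (x,y),(w,h),an=cv2.minAreaRect(q[:,:2].astype(np.float32)*1000)
    print(k,len(q),"mean",np.round(q.mean(0),4),"rect",[round(v) for v in(x,y,w,h,an)],"circ",np.round(np.array(cv2.minEnclosingCircle(q[:,:2].astype(np.float32)*1000)[0]),0),"zmed %.4f"%np.median(q[:,2]))
E
```

```text
base 1589 mean [ 0.5892 -0.0148  0.0122] rect [593, -14, 122, 121, 43] circ [593. -15.] zmed 0.0121
cap 317 mean [ 0.5925 -0.0147  0.1001] rect [593, -15, 41, 43, 89] circ [593. -15.] zmed 0.1002
sup 511 mean [0.4237 0.3119 0.0114] rect [424, 312, 64, 65, 2] circ [424. 312.] zmed 0.0116
spA 410 mean [0.5747 0.3173 0.0097] rect [576, 318, 63, 59, 16] circ [575. 321.] zmed 0.0097
spB 392 mean [0.5734 0.1873 0.0098] rect [574, 187, 59, 58, 88] circ [572. 185.] zmed 0.0099
col 703 mean [0.4314 0.175  0.0118] rect [432, 174, 72, 76, 8] circ [434. 174.] zmed 0.0118
handle 120 mean [ 0.5245 -0.2728  0.1368] rect [525, -275, 19, 20, 23] circ [ 525. -274.] zmed 0.1387
hold 372 mean [ 0.5241 -0.2724  0.062 ] rect [525, -275, 84, 31, 23] circ [ 525. -275.] zmed 0.0610
bar 136 mean [ 0.5246 -0.2745  0.0692] rect [525, -273, 66, 17, 22] circ [ 525. -275.] zmed 0.0691
mat 1086 mean [ 0.66   -0.157   0.0035] rect [664, -159, 106, 110, 88] circ [ 663. -157.] zmed 0.0033
amb 0
grn 83 mean [0.7158 0.1412 0.0636] rect [717, 142, 19, 19, 31] circ [718. 142.] zmed 0.0649
beak 249 mean [ 0.6771 -0.3419  0.0881] rect [677, -340, 66, 67, 29] circ [ 677. -340.] zmed 0.0889
gl1 177 mean [ 0.5497 -0.4028  0.1256] rect [551, -406, 20, 21, 55] circ [ 551. -406.] zmed 0.1317
gl2 122 mean [ 0.4351 -0.155   0.1305] rect [436, -157, 19, 20, 16] circ [ 436. -156.] zmed 0.1335
```

View pics/c0a.png

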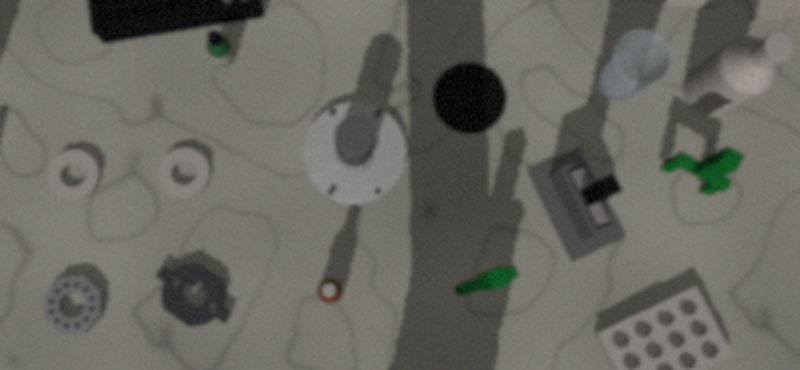

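```bash
cat >> h.py <<'E'
import json,os
def jaw(Rm): return np.degrees(np.arctan2(Rm[1,2],Rm[0,2]))
def start(resync):
    s=robot.observe()
    if resync or not os.path.exists("cmd.npz"): return np.array(s["ee_pos"]),rot(s["orientation"])
    d=np.load("cmd.npz"); return d["p"],d["R"]
def plan(wps,resync=True,step=.045,rs=8.0):
    """wps: (x,y,z,jawdeg,hand[,step]) ; or ('w',n,hand). prints rows in calls of 5"""
    p,Rm=start(resync); rows=[]
    def down(j):
        j=np.radians(j); zt=np.array([np.cos(j),np.sin(j),0]); xt=np.array([0,0,-1.]); return np.stack([xt,np.cross(zt,xt),zt],1)
    for w in wps:
        if w[0]=='w': rows+=[(w[2],[0,0,0],[0,0,0])]*w[1]; continue
        tp=np.array(w[:3]); 
        j=w[3]; cj=jaw(Rm); j=cj+((j-cj+90)%180-90) if len(w)<7 else j
        TR=down(j); st=w[5] if len(w)>5 and w[5] else step
        rv=R.from_matrix(Rm.T@TR).as_rotvec(degrees=True)
        n=max(1,int(np.ceil(np.linalg.norm(tp-p)/st-1e-6)),int(np.ceil(np.linalg.norm(rv)/rs-1e-6)))
        for i in range(n):
            k=n-i
            o=np.round(Rm.T@((tp-p)/k)/.3,4); r=np.round(R.from_matrix(Rm.T@TR).as_rotvec(degrees=True)/k/45,4)
            p=p+Rm@(o*.3); Rm=Rm@R.from_rotvec(r*45,degrees=True).as_matrix()
            rows.append((w[4],o.tolist(),r.tolist()))
    f=lambda v:"["+",".join("%g"%(x+0) for x in v)+"]"
    for i in range(0,len(rows),5):
        c=rows[i:i+5]; print('hand',[q[0] for q in c],'offset ['+",".join(f(q[1]) for q in c)+'] rotation ['+",".join(f(q[2]) for q in c)+']')
    np.savez("cmd.npz",p=p,R=Rm); print("end",np.round(p,4),"jaw %.1f"%jaw(Rm))
def stat():
    s=robot.observe(); Rm=rot(s["orientation"]); d=np.load("cmd.npz") if os.path.exists("cmd.npz") else None
    print("t %.1f"%s["t"],"p",np.round(s["ee_pos"],4),"jaw %.1f"%jaw(Rm),"xt",np.round(Rm[:,0],3),"F",np.round(s["force"],1),"w %.4f"%s["width"],"q",np.round(s["q"],2), "cmd-p", None if d is None else np.round(d["p"]-s["ee_pos"],4))
E
python3 - <<'E'
from h import *
stat()
D=np.load("pics/top0.npz");P=D["P"];z=D["z"];g=cv2.cvtColor(D["im"],cv2.COLOR_RGB2GRAY).astype(int)
sub=(P[...,2]>.006)&(P[...,2]<.025)&(z>0)
r=np.hypot(P[...,0]-.593,P[...,1]+.015)
ring=sub&(r>.046)&(r<.0605)
a=np.degrees(np.arctan2(P[...,1]+.015,P[...,0]-.593))
for lo in range(-180,180,6):
    m=ring&(a>=lo)&(a<lo+6)
    print(lo,g[m].min() if m.any() else None,end="; ")
print()
plan([(.593,-.015,.20,-30,1),(.593,-.015,.10,-30,1),(.593,-.015,.066,-30,1,.03),('w',1,1)])
E
```

```text
t 1.2 p [0.2227 0.6106 0.2312] jaw 70.0 xt [-0. -0. -1.] F [-0.1 -0.7  0.2] w 0.0854 q [-1.32  0.38  0.04  1.6  -0.02  1.16 -0.05] cmd-p None
-180 136; -174 133; -168 133; -162 108; -156 84; -150 108; -144 122; -138 118; -132 120; -126 121; -120 119; -114 121; -108 118; -102 111; -96 97; -90 116; -84 105; -78 103; -72 96; -66 108; -60 101; -54 107; -48 105; -42 79; -36 51; -30 54; -24 77; -18 80; -12 76; -6 79; 0 79; 6 83; 12 98; 18 116; 24 74; 30 88; 36 128; 42 126; 48 125; 54 131; 60 129; 66 128; 72 131; 78 130; 84 133; 90 132; 96 132; 102 133; 108 132; 114 134; 120 134; 126 132; 132 134; 138 107; 144 80; 150 94; 156 136; 162 135; 168 135; 174 137; 
hand [1, 1, 1, 1, 1] offset [[0.0061,-0.1102,-0.0904],[0.0061,-0.1025,-0.0991],[0.0061,-0.094,-0.1072],[0.0061,-0.0849,-0.1145],[0.0061,-0.0752,-0.1211]] rotation [[-0.1046,0,0],[-0.1046,0,0],[-0.1046,0,0],[-0.1046,0,0],[-0.1046,0,0]]
hand [1, 1, 1, 1, 1] offset [[0.0061,-0.065,-0.1269],[0.0061,-0.0543,-0.1318],[0.0061,-0.0434,-0.1358],[0.0062,-0.0321,-0.1389],[0.0061,-0.0206,-0.141]] rotation [[-0.1046,0,0],[-0.1046,0,0],[-0.1046,0,0],[-0.1046,0,0],[-0.1047,0,0]]
hand [1, 1, 1, 1, 1] offset [[0.0062,-0.0089,-0.1423],[0.0061,0.0028,-0.1425],[0.0062,0.0145,-0.1418],[0.0061,0.0261,-0.1401],[0.0062,0.0375,-0.1375]] rotation [[-0.1046,0,0],[-0.1047,0,0],[-0.1046,0,0],[-0.1047,0,0],[-0.1046,0,0]]
hand [1, 1, 1, 1, 1] offset [[0.0061,0.0487,-0.134],[0.0062,0.0595,-0.1295],[0.1111,0,0],[0.1111,0,0],[0.1111,0,0]] rotation [[-0.1047,0,0],[-0.1046,0,0],[0,0,0],[0,0,0],[0,0,0]]
hand [1, 1, 1] offset [[0.0567,0,0],[0.0567,0,0],[0,0,0]] rotation [[0,0,0],[0,0,0],[0,0,0]]
end [ 0.593 -0.015  0.066] jaw 150.0
```

```bash
python3 - <<'E'
from h import *
plan([(.593,-.015,.20,0,1,.048),('w',1,1)])
E
```

```text
hand [1, 1, 1, 1, 1] offset [[0.0065,-0.1171,-0.096],[0.0065,-0.1241,-0.0868],[0.0065,-0.1304,-0.0771],[0.0065,-0.1359,-0.0669],[0.0065,-0.1406,-0.0564]] rotation [[0.0972,0,0],[0.0972,0,0],[0.0972,0,0],[0.0972,0,0],[0.0972,0,0]]
hand [1, 1, 1, 1, 1] offset [[0.0065,-0.1445,-0.0455],[0.0065,-0.1475,-0.0343],[0.0065,-0.1497,-0.023],[0.0065,-0.151,-0.0115],[0.0065,-0.1515,0]] rotation [[0.0972,0,0],[0.0971,0,0],[0.0972,0,0],[0.0971,0,0],[0.0972,0,0]]
hand [1, 1, 1, 1, 1] offset [[0.0065,-0.151,0.0116],[0.0065,-0.1497,0.0231],[0.0065,-0.1475,0.0344],[0.0066,-0.1444,0.0455],[0.0065,-0.1405,0.0564]] rotation [[0.0971,0,0],[0.0972,0,0],[0.0971,0,0],[0.0972,0,0],[0.0971,0,0]]
hand [1, 1] offset [[0.0066,-0.1359,0.067],[0,0,0]] rotation [[0.0972,0,0],[0,0,0]]
end [ 0.593 -0.015  0.2  ] jaw -0.0
```

Emit:
{"fn": "carry_out", "kwargs": {"hand": [1,1,1,1,1], "offset": [[0.0065,-0.1171,-0.096],[0.0065,-0.1241,-0.0868],[0.0065,-0.1304,-0.0771],[0.0065,-0.1359,-0.0669],[0.0065,-0.1406,-0.0564]], "rotation": [[0.0972,0,0],[0.0972,0,0],[0.0972,0,0],[0.0972,0,0],[0.0972,0,0]]}}

```text
t: 1.7
ee_pos: [0.3393, 0.4136, 0.2217]
orientation: [0.646, -0.287, 0.646, 0.287]
force: [0.7, 0.0, 0.3]
width: 0.0854
```

Emit:
{"fn": "carry_out", "kwargs": {"hand": [1,1,1,1,1], "offset": [[0.0065,-0.1445,-0.0455],[0.0065,-0.1475,-0.0343],[0.0065,-0.1497,-0.023],[0.0065,-0.151,-0.0115],[0.0065,-0.1515,0]], "rotation": [[0.0972,0,0],[0.0971,0,0],[0.0972,0,0],[0.0971,0,0],[0.0972,0,0]]}}

```text
t: 2.2
ee_pos: [0.455, 0.218, 0.2122]
orientation: [0.689, -0.159, 0.689, 0.16]
force: [1.2, 0.1, 0.4]
width: 0.0854
```

Emit:
{"fn": "carry_out", "kwargs": {"hand": [1,1,1,1,1], "offset": [[0.0065,-0.151,0.0116],[0.0065,-0.1497,0.0231],[0.0065,-0.1475,0.0344],[0.0066,-0.1444,0.0455],[0.0065,-0.1405,0.0564]], "rotation": [[0.0971,0,0],[0.0972,0,0],[0.0971,0,0],[0.0972,0,0],[0.0971,0,0]]}}

```text
t: 2.7
ee_pos: [0.5707, 0.0227, 0.2023]
orientation: [0.707, -0.026, 0.706, 0.026]
force: [0.7, 0.9, 0.2]
width: 0.0854
```

Emit:
{"fn": "carry_out", "kwargs": {"hand": [1,1], "offset": [[0.0066,-0.1359,0.067],[0,0,0]], "rotation": [[0.0972,0,0],[0,0,0]]}}

```text
t: 2.9
ee_pos: [0.5951, -0.0243, 0.2007]
orientation: [0.708, 0.002, 0.706, -0.007]
force: [-0.8, -0.1, 0.1]
width: 0.0854
```

```bash
python3 - <<'E'
from h import *
stat()
f=robot.grab_frame("wrist"); save(f,"w1"); stat(); print(f["mtx"],f["origin"],rot(f["attitude"]).round(3))
np.savez("pics/w1.npz",im=f["image"],z=f["range_z"])
E
```

```text
t 2.9 p [ 0.5951 -0.0243  0.2007] jaw -0.7 xt [ 0.003 -0.006 -1.   ] F [-0.8 -0.1  0.1] w 0.0854 q [-0.54  0.35  0.62  1.79 -0.22  1.07  0.14] cmd-p [-0.0021  0.0092 -0.0007]
t 3.0 p [ 0.5939 -0.0202  0.2003] jaw -0.4 xt [ 0.001 -0.003 -1.   ] F [0.  0.8 0.6] w 0.0856 q [-0.54  0.35  0.61  1.79 -0.22  1.07  0.14] cmd-p [-0.0009  0.0052 -0.0003]
[[309.70691629   0.         319.64966605]
 [  0.         309.70691629 201.87606582]
 [  0.           0.           1.        ]] [0.59598549 0.0488339  0.34409129] [[ 1.     0.013  0.001]
 [-0.013  0.957  0.29 ]
 [ 0.003 -0.29   0.957]]
```

View pics/w1.png

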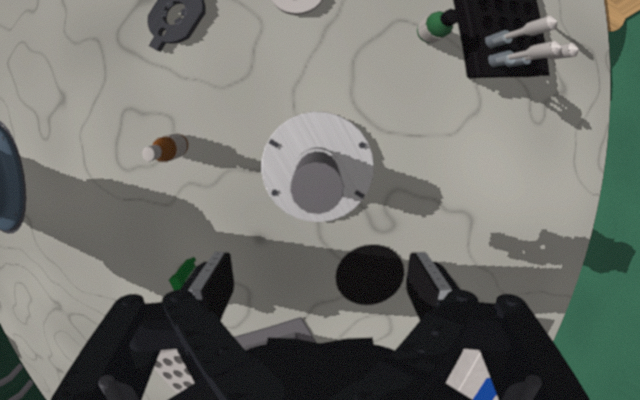

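```bash
cat >> h.py <<'E'
def wcloud(f):
    z=f["range_z"]; K=np.array(f["mtx"]); v,u=np.mgrid[:z.shape[0],:z.shape[1]]
    dx=(u-K[0,2])/K[0,0]; dy=(v-K[1,2])/K[1,1]; th=np.hypot(dx,dy)+1e-9; t=np.tan(np.minimum(th,1.4))/th
    P=np.stack([dx*t*z,-dy*t*z,-z],-1)@rot(f["attitude"]).T+np.array(f["origin"]); P[z<=0]=np.nan; return P
def tcloud(f):
    P=cloud(f); P[f["range_z"]<=0]=np.nan; return P
def blob(P,c,rad,lo,hi):
    m=(np.hypot(P[...,0]-c[0],P[...,1]-c[1])<rad)&(P[...,2]>lo)&(P[...,2]<hi); q=P[m]
    if len(q)<8: return len(q),None,None
    x,y=cv2.minEnclosingCircle(q[:,:2].astype(np.float32)*1000)
    return len(q),np.round(np.array(x),1),round(y,1),[round(float(v),1) for v in np.ravel(cv2.minAreaRect(q[:,:2].astype(np.float32)*1000)[0]).tolist()+[*cv2.minAreaRect(q[:,:2].astype(np.float32)*1000)[1],cv2.minAreaRect(q[:,:2].astype(np.float32)*1000)[2]]]
E
python3 - <<'E'
from h import *
f=robot.grab_frame("wrist"); P=wcloud(f); stat()
print("disc",blob(P,(.593,-.015),.075,.008,.018)); print("cap",blob(P,(.593,-.015),.04,.094,.106))
T=tcloud(robot.grab_frame("top")); S=tcloud(robot.grab_frame("scene"))
for n,c in dict(mat=(.66,-.157)).items():
    for Q in(P,T,S): print(n,blob(Q,c,.07,.0015,.008))
print("disc scene",blob(S,(.593,-.015),.075,.008,.018),"cap",blob(S,(.593,-.015),.04,.094,.106))
plan([(.593,-.015,.066,0,1,.034),('w',2,1),('w',5,-1)],False)
E
```

```text
t 3.0 p [ 0.5932 -0.0169  0.2   ] jaw -0.2 xt [-0.    -0.001 -1.   ] F [ 0.6 -0.5 -0.6] w 0.0857 q [-0.54  0.35  0.61  1.79 -0.22  1.07  0.14] cmd-p [-0.0002  0.0019  0.    ]
disc (6811, array([593.2, -13.2]), 62.3, [593.2, -12.8, 121.4, 122.6, 89.4])
cap (2195, array([593.6, -13.3]), 22.4, [593.8, -13.3, 42.9, 43.8, 37.9])
mat (4496, array([ 660., -157.]), 70.0, [653.3, -156.7, 125.1, 138.7, 2.3])
mat (1232, array([ 659.9, -157. ]), 69.8, [660.5, -156.8, 138.0, 135.6, 75.5])
mat (1091, array([ 660.4, -157. ]), 69.4, [658.4, -161.8, 126.8, 134.4, 80.7])
disc scene (1284, array([592.7, -15.2]), 62.3, [595.8, -15.6, 121.5, 115.6, 68.7]) cap (251, array([592.4, -14.8]), 22.7, [593.5, -15.1, 41.8, 43.4, 48.3])
hand [1, 1, 1, 1, 1] offset [[0.1117,0,0],[0.1117,0,0],[0.1116,0,0],[0.1117,0.0001,0],[0,0,0]] rotation [[0,0,0],[0,0,0],[0,0,0],[0,0,0],[0,0,0]]
hand [1, -1, -1, -1, -1] offset [[0,0,0],[0,0,0],[0,0,0],[0,0,0],[0,0,0]] rotation [[0,0,0],[0,0,0],[0,0,0],[0,0,0],[0,0,0]]
hand [-1] offset [[0,0,0]] rotation [[0,0,0]]
end [ 0.593 -0.015  0.066] jaw -0.0
```

Emit:
{"fn": "carry_out", "kwargs": {"hand": [1,1,1,1,1], "offset": [[0.1117,0,0],[0.1117,0,0],[0.1116,0,0],[0.1117,0,0],[0,0,0]], "rotation": [[0,0,0],[0,0,0],[0,0,0],[0,0,0],[0,0,0]]}}

```text
t: 3.6
ee_pos: [0.5877, -0.0118, 0.0612]
orientation: [0.703, -0.001, 0.711, 0.002]
force: [-1.1, 0.3, -0.1]
width: 0.0852
```

Emit:
{"fn": "carry_out", "kwargs": {"hand": [1,1,-1,-1,-1], "offset": [[0,0,0],[0,0,0],[0,0,0],[0,0,0],[0,0,0]], "rotation": [[0,0,0],[0,0,0],[0,0,0],[0,0,0],[0,0,0]]}}

```text
t: 4.1
ee_pos: [0.5937, -0.015, 0.0671]
orientation: [0.708, 0.0, 0.706, 0.0]
force: [0.8, -0.3, 5.0]
width: 0.0439
```

Emit:
{"fn": "carry_out", "kwargs": {"hand": [-1,-1,-1], "offset": [[0,0,0],[0,0,0],[0,0,0]], "rotation": [[0,0,0],[0,0,0],[0,0,0]]}}

```text
t: 4.4
ee_pos: [0.5939, -0.015, 0.0674]
orientation: [0.708, 0.0, 0.707, 0.0]
force: [-1.4, 0.3, 6.2]
width: 0.0426
```

```bash
python3 - <<'E'
from h import *
stat()
D=np.load("pics/top0.npz"); im=D["im"].max(2); P=D["P"]
m=(im[144:182,354:398]<28)&(D["z"][144:182,354:398]>0); q=P[144:182,354:398][m]; (c,r)=cv2.minEnclosingCircle(q[:,:2].astype(np.float32)*1000); print("mat",len(q),c,r,q.mean(0))
plan([(.593,-.015,.15,0,-1),(.66,-.157,.11,0,-1),('w',1,-1),(.66,-.157,.0400,0,-1,.025),('w',2,-1)],False)
E
```

```text
t 4.4 p [ 0.5939 -0.015   0.0674] jaw -0.0 xt [ 0.002  0.001 -1.   ] F [-1.4  0.3  6.2] w 0.0426 q [-0.47  0.52  0.53  1.88 -0.35  0.83  0.24] cmd-p [-0.0009  0.     -0.0014]
mat 892 (658.825439453125, -153.5762939453125) 42.534420013427734 [ 0.65829961 -0.15377655  0.00330275]
hand [-1, -1, -1, -1, -1] offset [[-0.14,0,0],[-0.14,0,0],[0.0333,-0.1183,0.0558],[0.0333,-0.1184,0.0559],[0.0333,-0.1183,0.0558]] rotation [[0,0,0],[0,0,0],[0,0,0],[0,0,0],[0,0,0]]
hand [-1, -1, -1, -1, -1] offset [[0.0334,-0.1184,0.0559],[0,0,0],[0.0778,0,0],[0.0778,0,0],[0.0777,0,0]] rotation [[0,0,0],[0,0,0],[0,0,0],[0,0,0],[0,0,0]]
hand [-1, -1] offset [[0,0,0],[0,0,0]] rotation [[0,0,0],[0,0,0]]
end [ 0.66  -0.157  0.04 ] jaw -0.0
```

```bash
python3 - <<'E'
from h import *
plan([(.593,-.015,.155,0,-1),('w',1,-1),(.659,-.155,.10,0,-1),(.659,-.155,.0555,0,-1,.025),(.659,-.155,.0415,0,-1,.007),('w',3,-1)],False)
E
```

```text
hand [-1, -1, -1, -1, -1] offset [[-0.0767,0.0947,-0.0447],[-0.0767,0.0947,-0.0447],[-0.0766,0.0947,-0.0447],[-0.0767,0.0946,-0.0446],[-0.0766,0.0947,-0.0447]] rotation [[0,0,0],[0,0,0],[0,0,0],[0,0,0],[0,0,0]]
hand [-1, -1, -1, -1, -1] offset [[0,0,0],[0.0458,-0.1167,0.055],[0.0458,-0.1167,0.055],[0.0459,-0.1167,0.055],[0.0458,-0.1166,0.055]] rotation [[0,0,0],[0,0,0],[0,0,0],[0,0,0],[0,0,0]]
hand [-1, -1, -1, -1, -1] offset [[0.0742,0,0],[0.0742,0,0],[0.0233,0,0],[0.0233,0,0],[0,0,0]] rotation [[0,0,0],[0,0,0],[0,0,0],[0,0,0],[0,0,0]]
hand [-1, -1] offset [[0,0,0],[0,0,0]] rotation [[0,0,0],[0,0,0]]
end [ 0.659  -0.155   0.0415] jaw -0.0
```

Emit:
{"fn": "carry_out", "kwargs": {"hand": [-1,-1,-1], "offset": [[-0.1483,0,0],[-0.1483,0,0],[0,0,0]], "rotation": [[0,0,0],[0,0,0],[0,0,0]]}}

```text
t: 4.7
ee_pos: [0.5984, -0.0159, 0.1617]
orientation: [0.712, 0.001, 0.702, 0.0]
force: [1.0, -0.3, 0.2]
width: 0.0426
```

Emit:
{"fn": "carry_out", "kwargs": {"hand": [-1,-1,-1,-1,-1], "offset": [[0,0,0],[0.0458,-0.1167,0.055],[0.0458,-0.1167,0.055],[0.0459,-0.1167,0.055],[0.0458,-0.1166,0.055]], "rotation": [[0,0,0],[0,0,0],[0,0,0],[0,0,0],[0,0,0]]}}

```text
t: 5.2
ee_pos: [0.6576, -0.1554, 0.0967]
orientation: [0.705, 0.0, 0.709, 0.001]
force: [0.5, -1.0, -0.7]
width: 0.0426
```

Emit:
{"fn": "carry_out", "kwargs": {"hand": [-1,-1,-1,-1,-1], "offset": [[0.0742,0,0],[0.0742,0,0],[0.0233,0,0],[0.0233,0,0],[0,0,0]], "rotation": [[0,0,0],[0,0,0],[0,0,0],[0,0,0],[0,0,0]]}}

```text
t: 5.7
ee_pos: [0.6583, -0.1548, 0.0413]
orientation: [0.707, 0.0, 0.708, 0.0]
force: [0.7, -0.8, -1.3]
width: 0.0424
```

Emit:
{"fn": "carry_out", "kwargs": {"hand": [-1,-1,-1], "offset": [[0,0,0],[0,0,0],[0,0,0]], "rotation": [[0,0,0],[0,0,0],[0,0,0]]}}

```text
t: 6.0
ee_pos: [0.6592, -0.1546, 0.0417]
orientation: [0.707, -0.0, 0.707, 0.0]
force: [0.3, 0.4, -1.4]
width: 0.0428
```

```bash
python3 - <<'E'
from h import *
stat()
E
```

```text
t 6.0 p [ 0.6592 -0.1546  0.0417] jaw 0.0 xt [ 0.001  0.    -1.   ] F [ 0.3  0.4 -1.4] w 0.0428 q [-0.21  0.7   0.52  1.67 -0.43  0.89  0.48] cmd-p [-0.0003 -0.0004 -0.0002]
```

```bash
python3 - <<'E'
from h import *
plan([(.659,-.155,.15,0,1),(.52,.08,.2,0,1,.048),(.424,.312,.16,0,1,.048),('w',4,1)],False)
E
```

```text
hand [1, 1, 1, 1, 1] offset [[-0.1205,0,0],[-0.1206,0,0],[-0.1205,0,0],[-0.0278,0.1306,-0.0772],[-0.0278,0.1305,-0.0772]] rotation [[0,0,0],[0,0,0],[0,0,0],[0,0,0],[0,0,0]]
hand [1, 1, 1, 1, 1] offset [[-0.0278,0.1306,-0.0772],[-0.0278,0.1305,-0.0772],[-0.0278,0.1306,-0.0773],[-0.0277,0.1305,-0.0772],[0.0222,0.1289,-0.0533]] rotation [[0,0,0],[0,0,0],[0,0,0],[0,0,0],[0,0,0]]
hand [1, 1, 1, 1, 1] offset [[0.0222,0.1289,-0.0533],[0.0222,0.1289,-0.0534],[0.0222,0.1289,-0.0533],[0.0223,0.1289,-0.0534],[0.0222,0.1288,-0.0533]] rotation [[0,0,0],[0,0,0],[0,0,0],[0,0,0],[0,0,0]]
hand [1, 1, 1, 1] offset [[0,0,0],[0,0,0],[0,0,0],[0,0,0]] rotation [[0,0,0],[0,0,0],[0,0,0],[0,0,0]]
end [0.424 0.312 0.16 ] jaw -0.0
```

Emit:
{"fn": "carry_out", "kwargs": {"hand": [0.2,0.6,1,1], "offset": [[0,0,0],[0,0,0],[0,0,0],[0,0,0]], "rotation": [[0,0,0],[0,0,0],[0,0,0],[0,0,0]]}}

```text
t: 6.4
ee_pos: [0.6591, -0.1551, 0.0416]
orientation: [0.707, -0.0, 0.707, -0.0]
force: [0.3, 0.5, -0.3]
width: 0.0855
```

Emit:
{"fn": "carry_out", "kwargs": {"hand": [1,1,1,1,1], "offset": [[-0.1205,0,0],[-0.1206,0,0],[-0.1205,0,0],[-0.0278,0.1306,-0.0772],[-0.0278,0.1305,-0.0772]], "rotation": [[0,0,0],[0,0,0],[0,0,0],[0,0,0],[0,0,0]]}}

```text
t: 6.9
ee_pos: [0.6135, -0.0785, 0.1689]
orientation: [0.709, 0.001, 0.706, -0.002]
force: [1.0, 1.2, -0.5]
width: 0.0854
```

Emit:
{"fn": "carry_out", "kwargs": {"hand": [1,1,1,1,1], "offset": [[-0.0278,0.1306,-0.0772],[-0.0278,0.1305,-0.0772],[-0.0278,0.1306,-0.0773],[-0.0277,0.1305,-0.0772],[0.0222,0.1289,-0.0533]], "rotation": [[0,0,0],[0,0,0],[0,0,0],[0,0,0],[0,0,0]]}}

```text
t: 7.4
ee_pos: [0.5041, 0.1203, 0.1955]
orientation: [0.708, 0.001, 0.706, 0.001]
force: [1.0, 0.4, -0.3]
width: 0.0853
```

Emit:
{"fn": "carry_out", "kwargs": {"hand": [1,1,1,1,1], "offset": [[0.0222,0.1289,-0.0533],[0.0222,0.1289,-0.0534],[0.0222,0.1289,-0.0533],[0.0223,0.1289,-0.0534],[0.0222,0.1288,-0.0533]], "rotation": [[0,0,0],[0,0,0],[0,0,0],[0,0,0],[0,0,0]]}}

```text
t: 7.9
ee_pos: [0.4234, 0.3133, 0.1601]
orientation: [0.707, 0.0, 0.707, 0.0]
force: [1.0, 0.5, 0.4]
width: 0.0855
```

Emit:
{"fn": "carry_out", "kwargs": {"hand": [1,1,1,1], "offset": [[0,0,0],[0,0,0],[0,0,0],[0,0,0]], "rotation": [[0,0,0],[0,0,0],[0,0,0],[0,0,0]]}}

```text
t: 8.3
ee_pos: [0.4252, 0.3102, 0.1603]
orientation: [0.707, 0.001, 0.707, -0.001]
force: [0.4, 0.5, -0.1]
width: 0.0856
```

```bash
python3 - <<'E'
from h import *
stat()
W=robot.grab_frame("wrist"); T=robot.grab_frame("top"); S=robot.grab_frame("scene"); save(W,"w2")
for n,Q in (("w",wcloud(W)),("t",tcloud(T)),("s",tcloud(S))):
    print(n,"sup",blob(Q,(.424,.312),.055,.007,.02),"\n capmat",blob(Q,(.659,-.155),.04,.068,.08),"\n post",blob(Q,(.593,-.015),.03,.087,.1),"\n disc",blob(Q,(.593,-.015),.075,.007,.018),"\n ped",blob(Q,(.593,-.015),.035,.026,.034))
    print(" A",blob(Q,(.575,.318),.05,.006,.02),"B",blob(Q,(.574,.187),.05,.006,.02),"col",blob(Q,(.432,.174),.06,.007,.02))
a=T["image"][115:300,140:540]; cv2.imwrite("pics/t2.png",cv2.resize(a[...,::-1],None,fx=2,fy=2,interpolation=cv2.INTER_CUBIC))
E
```

```text
t 8.3 p [0.4252 0.3102 0.1603] jaw -0.2 xt [ 0.001 -0.    -1.   ] F [ 0.4  0.5 -0.1] w 0.0856 q [-1.09  0.24  0.43  1.98 -0.12  0.95 -0.6 ] cmd-p [-0.0012  0.0018 -0.0003]
w sup (2585, array([424. , 313.7]), 34.8, [423.9, 313.5, 64.4, 64.3, 1.5]) 
 capmat (0, None, None) 
 post (0, None, None) 
 disc (335, array([635.6,   8.3]), 37.7, [636.8, 9.5, 28.2, 72.6, 43.0]) 
 ped (0, None, None)
 A (1798, array([575.2, 318.8]), 30.5, [574.6, 319.0, 59.3, 60.2, 8.9]) B (357, array([585. , 201.2]), 25.0, [588.7, 204.6, 16.9, 49.9, 42.4]) col (2531, array([430.4, 177.8]), 48.9, [431.3, 177.8, 72.4, 82.4, 4.7])
t sup (498, array([423.6, 312.4]), 34.6, [424.0, 311.7, 64.6, 63.9, 45.3]) 
 capmat (281, array([ 659.1, -154.5]), 22.0, [658.8, -154.1, 41.5, 42.7, 62.0]) 
 post (66, array([593.1, -15.1]), 12.9, [592.9, -14.4, 25.8, 15.4, 17.0]) 
 disc (1724, array([593. , -14.5]), 62.0, [593.3, -14.3, 122.6, 120.9, 43.2]) 
 ped (187, array([593.1, -14.8]), 24.1, [593.0, -14.9, 44.4, 47.1, 88.6])
 A (399, array([575.1, 317.9]), 30.7, [574.8, 317.1, 59.1, 58.8, 46.1]) B (393, array([574. , 185.9]), 31.2, [574.0, 187.6, 59.1, 59.2, 57.9]) col (702, array([431.1, 175.6]), 48.3, [431.2, 174.3, 72.4, 77.9, 5.9])
s sup (246, array([422.6, 311.9]), 35.0, [422.8, 310.9, 63.2, 65.2, 48.7]) 
 capmat (331, array([ 658.3, -154.3]), 22.7, [658.6, -154.4, 42.2, 44.6, 89.0]) 
 post (55, array([592.2, -14.9]), 14.6, [592.7, -15.0, 26.8, 13.9, 36.5]) 
 disc (1364, array([592.7, -13.9]), 62.7, [593.4, -15.0, 122.2, 122.9, 65.7]) 
 ped (185, array([592. , -14.7]), 25.2, [595.1, -16.1, 46.9, 42.2, 66.7])
 A (261, array([572.8, 317.6]), 31.7, [573.8, 316.8, 58.7, 58.8, 9.3]) B (284, array([573.4, 188.4]), 31.6, [572.6, 187.4, 59.0, 61.4, 59.7]) col (375, array([430.6, 174.7]), 47.9, [431.4, 175.3, 79.0, 72.0, 14.7])
```

View pics/w2.png

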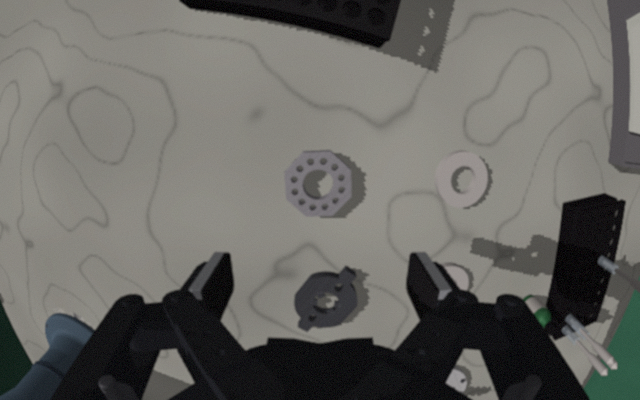

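```bash
python3 - <<'E'
from h import *
plan([(.424,.312,.03,1.5,1,.04),(.424,.312,-.002,1.5,1,.012),('w',5,1),('w',5,-1)],False)
E
```

```text
hand [1, 1, 1, 1, 1] offset [[0.1083,0,0],[0.1083,0,0],[0.1084,0,0],[0.1083,0.0001,0],[0.0356,0,0]] rotation [[-0.0083,0,0],[-0.0083,0,0],[-0.0084,0,0],[-0.0083,0,0],[0,0,0]]
hand [1, 1, 1, 1, 1] offset [[0.0356,0,0],[0.0355,0,0],[0,0,0],[0,0,0],[0,0,0]] rotation [[0,0,0],[0,0,0],[0,0,0],[0,0,0],[0,0,0]]
hand [1, 1, -1, -1, -1] offset [[0,0,0],[0,0,0],[0,0,0],[0,0,0],[0,0,0]] rotation [[0,0,0],[0,0,0],[0,0,0],[0,0,0],[0,0,0]]
hand [-1, -1] offset [[0,0,0],[0,0,0]] rotation [[0,0,0],[0,0,0]]
end [ 0.424  0.312 -0.002] jaw 1.5
```

Emit:
{"fn": "carry_out", "kwargs": {"hand": [1,1,1,1,1], "offset": [[0.1083,0,0],[0.1083,0,0],[0.1084,0,0],[0.1083,0,0],[0.0356,0,0]], "rotation": [[-0.0083,0,0],[-0.0083,0,0],[-0.0084,0,0],[-0.0083,0,0],[0,0,0]]}}

```text
t: 8.95
ee_pos: [0.422, 0.3097, 0.0164]
orientation: [0.705, -0.01, 0.709, 0.007]
force: [-0.7, -0.9, -0.4]
width: 0.0853
```

Emit:
{"fn": "carry_out", "kwargs": {"hand": [1,1,1,1,1], "offset": [[0.0356,0,0],[0.0355,0,0],[0,0,0],[0,0,0],[0,0,0]], "rotation": [[0,0,0],[0,0,0],[0,0,0],[0,0,0],[0,0,0]]}}

```text
t: 9.45
ee_pos: [0.4249, 0.3127, -0.001]
orientation: [0.708, -0.009, 0.706, 0.01]
force: [0.2, -0.5, -0.3]
width: 0.0852
```

Emit:
{"fn": "carry_out", "kwargs": {"hand": [1,1,0.45,0.2,-1], "offset": [[0,0,0],[0,0,0],[0,0,0],[0,0,0],[0,0,0]], "rotation": [[0,0,0],[0,0,0],[0,0,0],[0,0,0],[0,0,0]]}}

```text
t: 9.95
ee_pos: [0.4244, 0.3122, -0.0012]
orientation: [0.707, -0.009, 0.707, 0.009]
force: [-1.3, -1.1, 5.5]
width: 0.0618
```

Emit:
{"fn": "carry_out", "kwargs": {"hand": [-1,-1], "offset": [[0,0,0],[0,0,0]], "rotation": [[0,0,0],[0,0,0]]}}

```text
t: 10.15
ee_pos: [0.4244, 0.3123, -0.0012]
orientation: [0.707, -0.009, 0.707, 0.009]
force: [-0.9, -0.9, 4.8]
width: 0.0619
```

```bash
python3 - <<'E'
from h import *
stat()
E
```

```text
t 10.2 p [ 0.4244  0.3123 -0.0012] jaw 1.5 xt [ 0.     0.001 -1.   ] F [-0.9 -0.9  4.8] w 0.0619 q [-1.    0.51  0.33  2.05 -0.28  0.63 -0.45] cmd-p [-0.0004 -0.0003 -0.0008]
```

```bash
python3 - <<'E'
from h import *
plan([(.424,.312,.13,1.5,-1,.044),(.593,-.0148,.12,1.5,-1,.046),('w',5,-1)],False)
E
```

```text
hand [-1, -1, -1, -1, -1] offset [[-0.1467,0,0],[-0.1466,0,0],[-0.1467,0,0],[0.0037,-0.1226,0.0594],[0.0037,-0.1226,0.0594]] rotation [[0,0,0],[0,0,0],[0,0,0],[0,0,0],[0,0,0]]
hand [-1, -1, -1, -1, -1] offset [[0.0037,-0.1226,0.0594],[0.0037,-0.1227,0.0594],[0.0037,-0.1226,0.0594],[0.0037,-0.1227,0.0594],[0.0037,-0.1226,0.0594]] rotation [[0,0,0],[0,0,0],[0,0,0],[0,0,0],[0,0,0]]
hand [-1, -1, -1, -1, -1] offset [[0.0037,-0.1227,0.0594],[0.0038,-0.1226,0.0594],[0,0,0],[0,0,0],[0,0,0]] rotation [[0,0,0],[0,0,0],[0,0,0],[0,0,0],[0,0,0]]
hand [-1, -1] offset [[0,0,0],[0,0,0]] rotation [[0,0,0],[0,0,0]]
end [ 0.593  -0.0148  0.12  ] jaw 1.5
```

Emit:
{"fn": "carry_out", "kwargs": {"hand": [-1,-1,-1,-1,-1], "offset": [[-0.1467,0,0],[-0.1466,0,0],[-0.1467,0,0],[0.0037,-0.1226,0.0594],[0.0037,-0.1226,0.0594]], "rotation": [[0,0,0],[0,0,0],[0,0,0],[0,0,0],[0,0,0]]}}

```text
t: 10.65
ee_pos: [0.4623, 0.2412, 0.1296]
orientation: [0.708, -0.01, 0.706, 0.012]
force: [0.4, -0.3, -2.5]
width: 0.0618
```

Emit:
{"fn": "carry_out", "kwargs": {"hand": [-1,-1,-1,-1,-1], "offset": [[0.0037,-0.1226,0.0594],[0.0037,-0.1227,0.0594],[0.0037,-0.1226,0.0594],[0.0037,-0.1227,0.0594],[0.0037,-0.1226,0.0594]], "rotation": [[0,0,0],[0,0,0],[0,0,0],[0,0,0],[0,0,0]]}}

```text
t: 11.15
ee_pos: [0.5552, 0.0563, 0.1216]
orientation: [0.707, -0.009, 0.707, 0.009]
force: [0.8, 0.3, -1.6]
width: 0.0617
```

Emit:
{"fn": "carry_out", "kwargs": {"hand": [-1,-1,-1,-1,-1], "offset": [[0.0037,-0.1227,0.0594],[0.0038,-0.1226,0.0594],[0,0,0],[0,0,0],[0,0,0]], "rotation": [[0,0,0],[0,0,0],[0,0,0],[0,0,0],[0,0,0]]}}

```text
t: 11.65
ee_pos: [0.592, -0.0133, 0.1191]
orientation: [0.706, -0.009, 0.708, 0.01]
force: [0.0, 1.0, -1.4]
width: 0.062
```

Emit:
{"fn": "carry_out", "kwargs": {"hand": [-1,-1], "offset": [[0,0,0],[0,0,0]], "rotation": [[0,0,0],[0,0,0]]}}

```text
t: 11.85
ee_pos: [0.5925, -0.0129, 0.1197]
orientation: [0.707, -0.01, 0.707, 0.011]
force: [0.4, 0.4, -1.2]
width: 0.0621
```

```bash
python3 - <<'E'
from h import *
stat()
W=robot.grab_frame("wrist"); P=wcloud(W)
print("post",blob(P,(.593,-.015),.02,.083,.1)); print("plate",blob(P,(.593,-.015),.045,.127,.137))
S=tcloud(robot.grab_frame("scene")); print("s plate",blob(S,(.593,-.015),.045,.127,.137))
save(W,"w3",(180,100,460,300),2.5)
plan([(.593,-.0148,.056,1.5,-1,.016),(.593,-.0148,.0305,1.5,-1,.009),('w',3,-1)],False)
E
```

```text
t 11.8 p [ 0.5925 -0.0129  0.1197] jaw 1.7 xt [-0.001  0.001 -1.   ] F [ 0.4  0.4 -1.2] w 0.0621 q [-0.49  0.44  0.55  1.85 -0.28  0.92  0.21] cmd-p [ 0.0005 -0.0019  0.0003]
post (258, array([592.8, -13.4]), 13.6, [594.2, -15.4, 26.6, 11.4, 35.7])
plate (10758, array([592.8,  -6.4]), 43.8, [592.3, -9.8, 66.3, 67.8, 48.1])
s plate (308, array([594.4, -18.6]), 42.4, [592.8, -15.4, 67.5, 67.3, 49.9])
hand [-1, -1, -1, -1, -1] offset [[0.0533,0,0],[0.0533,0,0],[0.0533,0,0],[0.0534,0,0.0001],[0.0283,0,0]] rotation [[0,0,0],[0,0,0],[0,0,0],[0,0,0],[0,0,0]]
hand [-1, -1, -1, -1, -1] offset [[0.0283,0,0],[0.0284,0,0],[0,0,0],[0,0,0],[0,0,0]] rotation [[0,0,0],[0,0,0],[0,0,0],[0,0,0],[0,0,0]]
end [ 0.593  -0.0148  0.0305] jaw 1.5
```

View pics/w3.png

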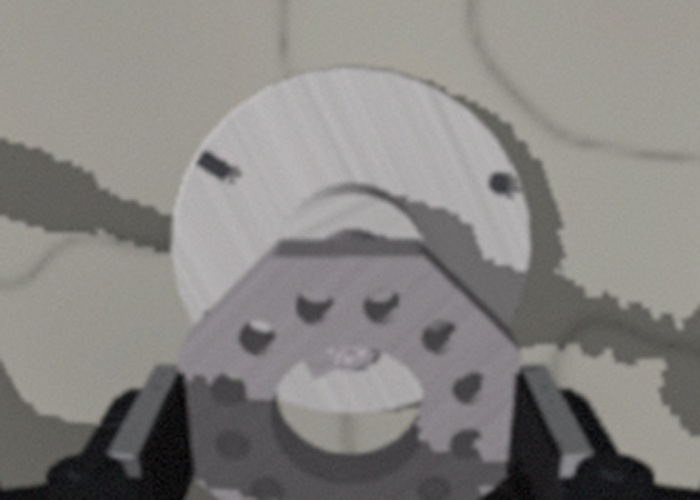

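Emit:
{"fn": "carry_out", "kwargs": {"hand": [-1,-1,-1,-1,-1], "offset": [[0.0533,0,0],[0.0533,0,0],[0.0533,0,0],[0.0534,0,0],[0.0283,0,0]], "rotation": [[0,0,0],[0,0,0],[0,0,0],[0,0,0],[0,0,0]]}}

```text
t: 12.45
ee_pos: [0.5913, -0.0149, 0.0446]
orientation: [0.706, -0.009, 0.708, 0.009]
force: [0.3, -0.3, -1.2]
width: 0.0623
```

Emit:
{"fn": "carry_out", "kwargs": {"hand": [-1,-1,-1,-1,-1], "offset": [[0.0283,0,0],[0.0284,0,0],[0,0,0],[0,0,0],[0,0,0]], "rotation": [[0,0,0],[0,0,0],[0,0,0],[0,0,0],[0,0,0]]}}

```text
t: 12.95
ee_pos: [0.5933, -0.0148, 0.031]
orientation: [0.707, -0.009, 0.707, 0.009]
force: [0.4, -0.1, -0.5]
width: 0.0617
```

```bash
python3 - <<'E'
from h import *
stat()
S=tcloud(robot.grab_frame("scene")); print("s plate",blob(S,(.593,-.015),.045,.039,.046))
plan([(.593,-.0148,.07,1.5,1,.02),(.593,-.0148,.15,1.5,1,.04),(.574,.187,.15,1.5,1,.047),('w',4,1)],False)
E
```

```text
t 12.9 p [ 0.5933 -0.0148  0.031 ] jaw 1.5 xt [ 0.001  0.    -1.   ] F [ 0.4 -0.1 -0.5] w 0.0617 q [-0.43  0.57  0.48  1.89 -0.37  0.77  0.28] cmd-p [-0.0003  0.     -0.0005]
s plate (214, array([596.6, -19.5]), 39.2, [598.6, -23.9, 76.7, 45.2, 23.7])
hand [1, 1, 1, 1, 1] offset [[-0.0658,0,0],[-0.0659,0,0],[-0.1333,0,0],[-0.1333,0,-0.0001],[0,0.1348,-0.0091]] rotation [[0,0,0],[0,0,0],[0,0,0],[0,0,0],[0,0,0]]
hand [1, 1, 1, 1, 1] offset [[0,0.1348,-0.0091],[0,0.1348,-0.0092],[0,0.1348,-0.0091],[-0.0001,0.1349,-0.0092],[0,0,0]] rotation [[0,0,0],[0,0,0],[0,0,0],[0,0,0],[0,0,0]]
hand [1, 1, 1] offset [[0,0,0],[0,0,0],[0,0,0]] rotation [[0,0,0],[0,0,0],[0,0,0]]
end [0.574 0.187 0.15 ] jaw 1.5
```

Emit:
{"fn": "carry_out", "kwargs": {"hand": [0.6,0.8,1,1,1], "offset": [[0,0,0],[0,0,0],[0,0,0],[-0.0658,0,0],[-0.0659,0,0]], "rotation": [[0,0,0],[0,0,0],[0,0,0],[0,0,0],[0,0,0]]}}

```text
t: 13.5
ee_pos: [0.5923, -0.0149, 0.0699]
orientation: [0.706, -0.009, 0.708, 0.009]
force: [0.5, 0.6, 0.8]
width: 0.0851
```

Emit:
{"fn": "carry_out", "kwargs": {"hand": [1,1,1,1,1], "offset": [[-0.1333,0,0],[-0.1333,0,0],[0,0.1348,-0.0091],[0,0.1348,-0.0091],[0,0.1348,-0.0092]], "rotation": [[0,0,0],[0,0,0],[0,0,0],[0,0,0],[0,0,0]]}}

```text
t: 14.0
ee_pos: [0.582, 0.1072, 0.1511]
orientation: [0.708, -0.008, 0.706, 0.009]
force: [0.3, 0.4, -0.2]
width: 0.0852
```

Emit:
{"fn": "carry_out", "kwargs": {"hand": [1,1,1,1,1], "offset": [[0,0.1348,-0.0091],[0,0.1349,-0.0092],[0,0,0],[0,0,0],[0,0,0]], "rotation": [[0,0,0],[0,0,0],[0,0,0],[0,0,0],[0,0,0]]}}

```text
t: 14.5
ee_pos: [0.5743, 0.1851, 0.1501]
orientation: [0.707, -0.009, 0.707, 0.008]
force: [1.9, -0.5, 0.7]
width: 0.0854
```

```bash
cat > look.py <<'E'
from h import *
def look(wrist=True):
    stat(); L=[("t",tcloud(robot.grab_frame("top"))),("s",tcloud(robot.grab_frame("scene")))]
    if wrist: L.append(("w",wcloud(robot.grab_frame("wrist"))))
    for n,Q in L:
        for k,a in dict(A=((.575,.318),.055,.006,.02),B=((.574,.187),.055,.006,.02),col=((.432,.175),.065,.007,.02),stack=((.593,-.015),.045,.036,.085)).items():
            print(n,k,*blob(Q,*a), end="  |  ")
            if k=="stack":
                m=(np.hypot(Q[...,0]-.593,Q[...,1]+.015)<.029)&(np.hypot(Q[...,0]-.593,Q[...,1]+.015)>.017); z=Q[m][:,2]; print("zring",np.nanpercentile(z,[10,50,90]).round(4) if len(z) else None)
    stat()
E
python3 - <<'E'
from look import *
look()
plan([(.574,.1875,.03,1.5,1,.04),(.574,.1875,-.002,1.5,1,.012),('w',5,1),('w',5,-1)],False)
E
```

```text
t 14.5 p [0.5743 0.1851 0.1501] jaw 1.4 xt [ 0.    -0.001 -1.   ] F [ 1.9 -0.5  0.7] w 0.0854 q [-0.79  0.41  0.51  1.81 -0.24  0.98 -0.16] cmd-p [-0.0003  0.0019 -0.0001]
t A 134 [574.3 304.9] 26.3 [574.0, 297.1, 19.9, 52.5, 87.4]  |  t B 384 [574.1 187. ] 30.6 [573.8, 186.5, 58.5, 58.2, 87.3]  |  t col 698 [431.1 175.4] 48.2 [431.2, 174.2, 72.8, 78.2, 6.3]  |  t stack 495 [593.6 -14.4] 34.6 [593.7, -14.5, 64.5, 63.5, 2.7]  |  zring [0.0304 0.0417 0.044 ]
s A 266 [574.  317.5] 31.7 [573.0, 316.7, 59.3, 59.2, 4.2]  |  s B 284 [572.8 189.4] 32.3 [572.9, 187.1, 58.9, 59.5, 20.1]  |  s col 364 [428.3 176.1] 48.0 [430.2, 175.2, 77.9, 73.4, 12.5]  |  s stack 573 [592.8 -14.5] 34.9 [595.3, -16.3, 68.1, 62.3, 67.1]  |  zring [0.0111 0.0398 0.0422]
w A 2540 [575.3 319.3] 30.3 [575.2, 318.9, 59.8, 59.5, 18.6]  |  w B 2401 [573.9 188.9] 30.5 [574.0, 188.8, 59.3, 60.9, 20.6]  |  w col 3171 [431.3 177.4] 48.6 [432.2, 177.1, 80.2, 72.7, 14.2]  |  w stack 0 None None  |  zring [0.0127 0.0139 0.0185]
t 14.7 p [0.5744 0.1845 0.1501] jaw 1.3 xt [ 0.    -0.001 -1.   ] F [-0.6 -1.6 -0.6] w 0.0855 q [-0.79  0.41  0.51  1.81 -0.24  0.98 -0.16] cmd-p [-0.0005  0.0025 -0.0001]
hand [1, 1, 1, 1, 1] offset [[0.1,0.0004,0],[0.1,0.0004,0],[0.1,0.0004,0],[0.1,0.0004,0.0001],[0.0356,0,0]] rotation [[0,0,0],[0,0,0],[0,0,0],[0,0,0],[0,0,0]]
hand [1, 1, 1, 1, 1] offset [[0.0356,0,0],[0.0355,0,0],[0,0,0],[0,0,0],[0,0,0]] rotation [[0,0,0],[0,0,0],[0,0,0],[0,0,0],[0,0,0]]
hand [1, 1, -1, -1, -1] offset [[0,0,0],[0,0,0],[0,0,0],[0,0,0],[0,0,0]] rotation [[0,0,0],[0,0,0],[0,0,0],[0,0,0],[0,0,0]]
hand [-1, -1] offset [[0,0,0],[0,0,0]] rotation [[0,0,0],[0,0,0]]
end [ 0.574   0.1875 -0.002 ] jaw 1.5
```

Emit:
{"fn": "carry_out", "kwargs": {"hand": [1,1,1,1,1], "offset": [[0.1,0.0004,0],[0.1,0.0004,0],[0.1,0.0004,0],[0.1,0.0004,0],[0.0356,0,0]], "rotation": [[0,0,0],[0,0,0],[0,0,0],[0,0,0],[0,0,0]]}}

```text
t: 15.15
ee_pos: [0.5716, 0.1853, 0.0162]
orientation: [0.705, -0.009, 0.709, 0.008]
force: [-0.5, 0.2, 0.6]
width: 0.0856
```

Emit:
{"fn": "carry_out", "kwargs": {"hand": [1,1,1,1,1], "offset": [[0.0356,0,0],[0.0355,0,0],[0,0,0],[0,0,0],[0,0,0]], "rotation": [[0,0,0],[0,0,0],[0,0,0],[0,0,0],[0,0,0]]}}

```text
t: 15.65
ee_pos: [0.575, 0.1878, -0.0009]
orientation: [0.708, -0.009, 0.706, 0.01]
force: [0.6, 0.3, -0.3]
width: 0.0852
```

Emit:
{"fn": "carry_out", "kwargs": {"hand": [1,1,0.45,0.2,-1], "offset": [[0,0,0],[0,0,0],[0,0,0],[0,0,0],[0,0,0]], "rotation": [[0,0,0],[0,0,0],[0,0,0],[0,0,0],[0,0,0]]}}

```text
t: 16.15
ee_pos: [0.5741, 0.1876, -0.0008]
orientation: [0.707, -0.009, 0.707, 0.009]
force: [-2.7, -0.1, 7.1]
width: 0.0578
```

Emit:
{"fn": "carry_out", "kwargs": {"hand": [-1,-1], "offset": [[0,0,0],[0,0,0]], "rotation": [[0,0,0],[0,0,0]]}}

```text
t: 16.35
ee_pos: [0.5741, 0.1876, -0.0008]
orientation: [0.707, -0.009, 0.707, 0.009]
force: [-2.4, -0.5, 7.6]
width: 0.0584
```

```bash
python3 - <<'E'
from look import *
stat()
plan([(.574,.1875,.13,1.5,-1,.044),(.5935,-.0148,.115,1.5,-1,.046),('w',5,-1),(.5935,-.0148,.064,1.5,-1,.017),(.5935,-.0148,.0415,1.5,-1,.008),('w',3,-1)],False)
E
```

```text
t 16.4 p [ 0.5741  0.1876 -0.0008] jaw 1.5 xt [-0.     0.001 -1.   ] F [-2.4 -0.5  7.6] w 0.0584 q [-0.71  0.63  0.41  1.86 -0.36  0.73 -0.07] cmd-p [-0.0001 -0.0001 -0.0012]
hand [-1, -1, -1, -1, -1] offset [[-0.1467,0,0],[-0.1466,0,0],[-0.1467,0,0],[0.01,-0.1352,0.0095],[0.01,-0.1351,0.0095]] rotation [[0,0,0],[0,0,0],[0,0,0],[0,0,0],[0,0,0]]
hand [-1, -1, -1, -1, -1] offset [[0.01,-0.1352,0.0094],[0.01,-0.1351,0.0095],[0.01,-0.1352,0.0094],[0,0,0],[0,0,0]] rotation [[0,0,0],[0,0,0],[0,0,0],[0,0,0],[0,0,0]]
hand [-1, -1, -1, -1, -1] offset [[0,0,0],[0,0,0],[0,0,0],[0.0425,0,0],[0.0425,0,0]] rotation [[0,0,0],[0,0,0],[0,0,0],[0,0,0],[0,0,0]]
hand [-1, -1, -1, -1, -1] offset [[0.0425,0,0],[0.0425,0,0],[0.025,0,0],[0.025,0,0],[0.025,0,0]] rotation [[0,0,0],[0,0,0],[0,0,0],[0,0,0],[0,0,0]]
hand [-1, -1, -1] offset [[0,0,0],[0,0,0],[0,0,0]] rotation [[0,0,0],[0,0,0],[0,0,0]]
end [ 0.5935 -0.0148  0.0415] jaw 1.5
```

Emit:
{"fn": "carry_out", "kwargs": {"hand": [-1,-1,-1,-1,-1], "offset": [[-0.1467,0,0],[-0.1466,0,0],[-0.1467,0,0],[0.01,-0.1352,0.0095],[0.01,-0.1351,0.0095]], "rotation": [[0,0,0],[0,0,0],[0,0,0],[0,0,0],[0,0,0]]}}

```text
t: 16.85
ee_pos: [0.5834, 0.1085, 0.1263]
orientation: [0.709, -0.01, 0.705, 0.012]
force: [1.0, -0.8, -1.5]
width: 0.0577
```

Emit:
{"fn": "carry_out", "kwargs": {"hand": [-1,-1,-1,-1,-1], "offset": [[0.01,-0.1352,0.0094],[0.01,-0.1351,0.0095],[0.01,-0.1352,0.0094],[0,0,0],[0,0,0]], "rotation": [[0,0,0],[0,0,0],[0,0,0],[0,0,0],[0,0,0]]}}

```text
t: 17.35
ee_pos: [0.593, -0.017, 0.1147]
orientation: [0.707, -0.008, 0.707, 0.008]
force: [0.9, 0.7, -0.0]
width: 0.0579
```

Emit:
{"fn": "carry_out", "kwargs": {"hand": [-1,-1,-1,-1,-1], "offset": [[0,0,0],[0,0,0],[0,0,0],[0.0425,0,0],[0.0425,0,0]], "rotation": [[0,0,0],[0,0,0],[0,0,0],[0,0,0],[0,0,0]]}}

```text
t: 17.85
ee_pos: [0.5937, -0.014, 0.0888]
orientation: [0.707, -0.01, 0.707, 0.01]
force: [-0.5, -0.2, -1.5]
width: 0.0578
```

Emit:
{"fn": "carry_out", "kwargs": {"hand": [-1,-1,-1,-1,-1], "offset": [[0.0425,0,0],[0.0425,0,0],[0.025,0,0],[0.025,0,0],[0.025,0,0]], "rotation": [[0,0,0],[0,0,0],[0,0,0],[0,0,0],[0,0,0]]}}

```text
t: 18.35
ee_pos: [0.5936, -0.015, 0.041]
orientation: [0.707, -0.009, 0.707, 0.009]
force: [-7.9, 0.0, 58.2]
width: 0.0578
```

Emit:
{"fn": "carry_out", "kwargs": {"hand": [-1,-1,-1], "offset": [[0,0,0],[0,0,0],[0,0,0]], "rotation": [[0,0,0],[0,0,0],[0,0,0]]}}

```text
t: 18.65
ee_pos: [0.5936, -0.0148, 0.0415]
orientation: [0.707, -0.009, 0.707, 0.009]
force: [0.3, 0.2, -0.9]
width: 0.0581
```

```bash
python3 - <<'E'
from look import *
stat()
plan([(.5935,-.0148,.07,1.5,1,.015),(.593,-.0148,.15,1.5,1,.04),(.575,.3178,.15,20,1,.047),('w',4,1)],False)
E
```

```text
t 18.6 p [ 0.5936 -0.0148  0.0415] jaw 1.5 xt [ 0.  0. -1.] F [ 0.3  0.2 -0.9] w 0.0581 q [-0.44  0.56  0.49  1.88 -0.36  0.79  0.27] cmd-p [-0.0001  0.      0.    ]
hand [1, 1, 1, 1, 1] offset [[-0.0475,0,0],[-0.0475,0,0],[-0.1333,0,-0.0008],[-0.1333,0.0001,-0.0009],[0,0.1387,-0.0039]] rotation [[0,0,0],[0,0,0],[0,0,0],[0,0,0],[-0.0514,0,0]]
hand [1, 1, 1, 1, 1] offset [[0,0.1388,0.0017],[0,0.1386,0.0073],[0,0.1382,0.0129],[0,0.1375,0.0185],[0,0.1367,0.0241]] rotation [[-0.0514,0,0],[-0.0514,0,0],[-0.0514,0,0],[-0.0514,0,0],[-0.0514,0,0]]
hand [1, 1, 1, 1, 1] offset [[0,0.1356,0.0295],[-0.0001,0.1343,0.035],[0,0,0],[0,0,0],[0,0,0]] rotation [[-0.0514,0,0],[-0.0514,0,0],[0,0,0],[0,0,0],[0,0,0]]
hand [1] offset [[0,0,0]] rotation [[0,0,0]]
end [0.575  0.3178 0.15  ] jaw 20.0
```

Emit:
{"fn": "carry_out", "kwargs": {"hand": [0.6,0.8,1,1,1], "offset": [[0,0,0],[0,0,0],[0,0,0],[-0.0475,0,0],[-0.0475,0,0]], "rotation": [[0,0,0],[0,0,0],[0,0,0],[0,0,0],[0,0,0]]}}

```text
t: 19.15
ee_pos: [0.5933, -0.015, 0.0708]
orientation: [0.707, -0.009, 0.707, 0.009]
force: [-0.3, -0.0, -0.6]
width: 0.0857
```

Emit:
{"fn": "carry_out", "kwargs": {"hand": [1,1,1,1,1], "offset": [[-0.1333,0,0],[-0.1333,0,0],[0,0.1387,-0.0039],[0,0.1387,-0.0039],[0,0.1387,-0.0039]], "rotation": [[0,0,0],[0,0,0],[0,0,0],[0,0,0],[0,0,0]]}}

```text
t: 19.65
ee_pos: [0.5877, 0.1108, 0.1526]
orientation: [0.708, -0.008, 0.706, 0.009]
force: [0.2, -0.2, 0.1]
width: 0.0856
```

Emit:
{"fn": "carry_out", "kwargs": {"hand": [1,1,1,1,1], "offset": [[0,0.1387,-0.0039],[0,0.1387,-0.0039],[0,0.1387,-0.0039],[0,0.1387,-0.0039],[0,0.1387,-0.0039]], "rotation": [[0,0,0],[0,0,0],[0,0,0],[0,0,0],[0,0,0]]}}

```text
t: 20.15
ee_pos: [0.5758, 0.3195, 0.1521]
orientation: [0.708, -0.009, 0.706, 0.01]
force: [1.2, 0.2, 0.7]
width: 0.0851
```

Emit:
{"fn": "carry_out", "kwargs": {"hand": [1,1,1,1,1], "offset": [[0,0,0],[0,0,0],[0,0,0],[0,0,0],[0,0,0]], "rotation": [[0,0,0],[0,0,0],[0,0,0],[0,0,0],[0,0,0]]}}

```text
t: 20.65
ee_pos: [0.5761, 0.3156, 0.1504]
orientation: [0.707, -0.008, 0.707, 0.008]
force: [-0.3, -0.2, 0.2]
width: 0.0858
```

```bash
python3 - <<'E'
from look import *
look()
plan([(.575,.3178,.03,1.5,1,.04),(.575,.3178,-.002,1.5,1,.012),('w',5,1),('w',5,-1)],True)
E
```

```text
t 20.6 p [0.5761 0.3156 0.1504] jaw 1.3 xt [ 0. -0. -1.] F [-0.3 -0.2  0.2] w 0.0858 q [-0.92  0.51  0.47  1.67 -0.26  1.03 -0.34] cmd-p [-0.0011  0.0022 -0.0004]
t A 395 [574.3 317.8] 30.5 [575.0, 317.0, 58.9, 58.5, 46.4]  |  t B 1 None None  |  t col 695 [431.5 175.3] 48.1 [432.3, 174.3, 72.2, 76.2, 7.7]  |  t stack 565 [593.7 -14.8] 34.4 [593.3, -14.6, 64.5, 63.2, 2.4]  |  zring [0.0502 0.0522 0.0541]
s A 263 [572.4 317.3] 31.4 [572.7, 317.7, 58.3, 60.9, 51.3]  |  s B 0 None None  |  s col 366 [429.8 175.3] 47.9 [432.2, 175.6, 78.0, 73.1, 12.6]  |  s stack 612 [593.2 -15.2] 34.0 [593.9, -14.3, 62.7, 64.1, 2.8]  |  zring [0.0113 0.0504 0.0524]
w A 2376 [575.3 319.2] 30.5 [574.5, 319.5, 58.8, 60.2, 2.6]  |  w B 0 None None  |  w col 120 [417.  203.5] 15.9 [416.9, 203.7, 31.6, 8.3, 43.8]  |  w stack 0 None None  |  zring None
t 20.8 p [0.5757 0.3167 0.15  ] jaw 1.4 xt [-0. -0. -1.] F [-0.  -0.1 -0.1] w 0.0858 q [-0.92  0.51  0.47  1.67 -0.26  1.03 -0.34] cmd-p [-0.0007  0.0011 -0.    ]
hand [1, 1, 1, 1, 1] offset [[0.1,0.0009,-0.0005],[0.1,0.001,-0.0005],[0.1001,0.0009,-0.0006],[0.1,0.001,-0.0005],[0.0356,0,0]] rotation [[-0.0005,0,0],[-0.0005,0,0],[-0.0005,0,0.0001],[-0.0005,-0.0001,0],[0,0,0]]
hand [1, 1, 1, 1, 1] offset [[0.0355,0,0],[0.0356,0,0],[0,0,0],[0,0,0],[0,0,0]] rotation [[0,0,0],[0,0,0],[0,0,0],[0,0,0],[0,0,0]]
hand [1, 1, -1, -1, -1] offset [[0,0,0],[0,0,0],[0,0,0],[0,0,0],[0,0,0]] rotation [[0,0,0],[0,0,0],[0,0,0],[0,0,0],[0,0,0]]
hand [-1, -1] offset [[0,0,0],[0,0,0]] rotation [[0,0,0],[0,0,0]]
end [ 0.575   0.3178 -0.002 ] jaw 1.5
```

Emit:
{"fn": "carry_out", "kwargs": {"hand": [1,1,1,1,1], "offset": [[0.1,0,0],[0.1,0,0],[0.1,0,0],[0.1,0,0],[0.0356,0,0]], "rotation": [[0,0,0],[0,0,0],[0,0,0],[0,0,0],[0,0,0]]}}

```text
t: 21.3
ee_pos: [0.5727, 0.3162, 0.0156]
orientation: [0.705, -0.01, 0.709, 0.008]
force: [-0.1, -0.4, -0.3]
width: 0.0855
```

Emit:
{"fn": "carry_out", "kwargs": {"hand": [1,1,1,1,1], "offset": [[0.0356,0,0],[0.0355,0,0],[0,0,0],[0,0,0],[0,0,0]], "rotation": [[0,0,0],[0,0,0],[0,0,0],[0,0,0],[0,0,0]]}}

```text
t: 21.8
ee_pos: [0.5764, 0.3182, -0.0008]
orientation: [0.708, -0.009, 0.706, 0.01]
force: [0.3, 0.3, 0.1]
width: 0.0855
```

Emit:
{"fn": "carry_out", "kwargs": {"hand": [1,1,0.45,0.2,-1], "offset": [[0,0,0],[0,0,0],[0,0,0],[0,0,0],[0,0,0]], "rotation": [[0,0,0],[0,0,0],[0,0,0],[0,0,0],[0,0,0]]}}

```text
t: 22.3
ee_pos: [0.5762, 0.318, -0.0012]
orientation: [0.708, -0.009, 0.707, 0.01]
force: [-0.3, -0.4, 3.0]
width: 0.0578
```

Emit:
{"fn": "carry_out", "kwargs": {"hand": [-1,-1], "offset": [[0,0,0],[0,0,0]], "rotation": [[0,0,0],[0,0,0]]}}

```text
t: 22.5
ee_pos: [0.5762, 0.318, -0.0012]
orientation: [0.708, -0.009, 0.707, 0.009]
force: [-0.4, 0.4, 5.0]
width: 0.0575
```

```bash
python3 - <<'E'
from look import *
stat()
plan([(.575,.3178,.13,1.5,-1,.044),(.5935,-.0148,.12,1.5,-1,.047),('w',5,-1),(.5935,-.0148,.074,1.5,-1,.0155),(.5935,-.0148,.0535,1.5,-1,.006),('w',4,-1)],False)
E
```

```text
t 22.5 p [ 0.5762  0.318  -0.0012] jaw 1.5 xt [ 0.001  0.001 -1.   ] F [-0.4  0.4  5. ] w 0.0575 q [-0.86  0.7   0.39  1.72 -0.36  0.79 -0.28] cmd-p [-0.0012 -0.0002 -0.0008]
hand [-1, -1, -1, -1, -1] offset [[-0.11,0,0],[-0.11,0,0],[-0.11,0,0],[-0.11,0,0],[0.0042,-0.1387,0.0041]] rotation [[0,0,0],[0,0,0],[0,0,0],[0,0,0],[0,0,0]]
hand [-1, -1, -1, -1, -1] offset [[0.0042,-0.1387,0.0041],[0.0042,-0.1388,0.0041],[0.0041,-0.1387,0.0041],[0.0042,-0.1388,0.0041],[0.0041,-0.1387,0.004]] rotation [[0,0,0],[0,0,0],[0,0,0],[0,0,0],[0,0,0]]
hand [-1, -1, -1, -1, -1] offset [[0.0042,-0.1388,0.0041],[0.0041,-0.1387,0.004],[0,0,0],[0,0,0],[0,0,0]] rotation [[0,0,0],[0,0,0],[0,0,0],[0,0,0],[0,0,0]]
hand [-1, -1, -1, -1, -1] offset [[0,0,0],[0,0,0],[0.0511,0,0],[0.0511,0,0],[0.0512,0,0]] rotation [[0,0,0],[0,0,0],[0,0,0],[0,0,0],[0,0,0]]
hand [-1, -1, -1, -1, -1] offset [[0.0171,0,0],[0.0171,0,0],[0.0171,0,0],[0.017,0,0],[0,0,0]] rotation [[0,0,0],[0,0,0],[0,0,0],[0,0,0],[0,0,0]]
hand [-1, -1, -1] offset [[0,0,0],[0,0,0],[0,0,0]] rotation [[0,0,0],[0,0,0],[0,0,0]]
end [ 0.5935 -0.0148  0.0535] jaw 1.5
```

Emit:
{"fn": "carry_out", "kwargs": {"hand": [-1,-1,-1,-1,-1], "offset": [[-0.11,0,0],[-0.11,0,0],[-0.11,0,0],[-0.11,0,0],[0.0042,-0.1387,0.0041]], "rotation": [[0,0,0],[0,0,0],[0,0,0],[0,0,0],[0,0,0]]}}

```text
t: 23.0
ee_pos: [0.5794, 0.2872, 0.1337]
orientation: [0.71, -0.01, 0.704, 0.018]
force: [1.0, 1.0, -0.6]
width: 0.0576
```

Emit:
{"fn": "carry_out", "kwargs": {"hand": [-1,-1,-1,-1,-1], "offset": [[0.0042,-0.1387,0.0041],[0.0042,-0.1388,0.0041],[0.0041,-0.1387,0.0041],[0.0042,-0.1388,0.0041],[0.0041,-0.1387,0.003]], "rotation": [[0,0,0],[0,0,0],[0,0,0],[0,0,0],[0,0,0]]}}

```text
t: 23.5
ee_pos: [0.5878, 0.0666, 0.1214]
orientation: [0.706, -0.009, 0.708, 0.009]
force: [1.1, -0.2, -0.8]
width: 0.0574
```

Emit:
{"fn": "carry_out", "kwargs": {"hand": [-1,-1,-1,-1,-1], "offset": [[0.0042,-0.1388,0.0041],[0.0041,-0.1387,0.003],[0,0,0],[0,0,0],[0,0,0]], "rotation": [[0,0,0],[0,0,0],[0,0,0],[0,0,0],[0,0,0]]}}

```text
t: 24.0
ee_pos: [0.5927, -0.0134, 0.1191]
orientation: [0.707, -0.009, 0.708, 0.01]
force: [0.5, 0.4, -1.4]
width: 0.0577
```

Emit:
{"fn": "carry_out", "kwargs": {"hand": [-1,-1,-1,-1,-1], "offset": [[0,0,0],[0,0,0],[0.0511,0,0],[0.0511,0,0],[0.0512,0,0]], "rotation": [[0,0,0],[0,0,0],[0,0,0],[0,0,0],[0,0,0]]}}

```text
t: 24.5
ee_pos: [0.5925, -0.0145, 0.0719]
orientation: [0.706, -0.009, 0.708, 0.009]
force: [-0.6, -0.2, -1.2]
width: 0.0573
```

Emit:
{"fn": "carry_out", "kwargs": {"hand": [-1,-1,-1,-1,-1], "offset": [[0.0171,0,0],[0.0171,0,0],[0.0171,0,0],[0.017,0,0],[0.006,0,0]], "rotation": [[0,0,0],[0,0,0],[0,0,0],[0,0,0],[0,0,0]]}}

```text
t: 25.0
ee_pos: [0.593, -0.015, 0.0512]
orientation: [0.707, -0.009, 0.707, 0.009]
force: [-0.6, -0.2, -0.2]
width: 0.0575
```

Emit:
{"fn": "carry_out", "kwargs": {"hand": [-1,-1,-1], "offset": [[0,0,0],[0,0,0],[0,0,0]], "rotation": [[0,0,0],[0,0,0],[0,0,0]]}}

```text
t: 25.3
ee_pos: [0.5937, -0.0149, 0.052]
orientation: [0.707, -0.009, 0.707, 0.009]
force: [-0.3, -0.2, -0.0]
width: 0.0575
```

```bash
python3 - <<'E'
from look import *
stat()
f=robot.grab_frame("wrist"); P=wcloud(f)
D=np.load("pics/top0.npz")
# collar tab direction from the top camera
T=tcloud(robot.grab_frame("top")); c=np.array([.4315,.1745])
q=T[(np.hypot(T[...,0]-c[0],T[...,1]-c[1])<.06)&(T[...,2]>.007)&(T[...,2]<.02)][:,:2]
for k in range(3):
    r=q-c; far=r[np.hypot(*r.T)>.038]; a=np.arctan2(far[:,1],far[:,0]); ax=np.angle(np.exp(2j*a).mean())/2
    u=np.array([np.cos(ax),np.sin(ax)]); v=np.array([-u[1],u[0]]); pu=q@u; pv=q@v
    c=u*(pu.max()+pu.min())/2+v*(np.percentile(pv,1)+np.percentile(pv,99))/2
    print(np.degrees(ax),c,np.ptp(pu),np.ptp(pv),len(far))
j=np.degrees(ax)-90
plan([(.5935,-.0148,.08,1.5,1,.015),(.593,-.0148,.15,1.5,1,.04),(c[0],c[1],.15,j,1,.047),('w',4,1)],True)
E
```

```text
t 25.3 p [ 0.5937 -0.0149  0.052 ] jaw 1.5 xt [ 0.001  0.    -1.   ] F [-0.3 -0.2 -0. ] w 0.0575 q [-0.45  0.54  0.5   1.88 -0.35  0.81  0.26] cmd-p [-0.0002  0.0002  0.0015]
54.75762415320692 [0.44614162 0.19802995] 0.040369822844987024 0.0631632320606324 30
nan [nan nan] nan nan 0
nan [nan nan] nan nan 0<stdin>:9: RuntimeWarning: Mean of empty slice.
  ret = ret.dtype.type(ret / rcount)
  r = _umath_linalg.det(a, signature=signature)
Traceback (most recent call last):
  File "h.py", line 31, in plan
    rv=R.from_matrix(Rm.T@TR).as_rotvec(degrees=True)
       ~~~~~~~~~~~~~^^^^^^^^^
  File "scipy/spatial/transform/_rotation.pyx", line 1159, in scipy.spatial.transform._rotation.Rotation.from_matrix
numpy.linalg.LinAlgError: SVD did not converge
```

```bash
python3 - <<'E'
from look import *
plan([(.5937,-.0149,.09,1.5,1,.02),(.5937,-.0149,.15,1.5,1,.04),(.4315,.1745,.15,-34,1,.047),('w',5,1)],True)
E
```

```text
hand [1, 1, 1, 1, 1] offset [[-0.0634,0,0.0002],[-0.0633,0.0001,0.0003],[-0.1,0,0],[-0.1,0,0],[0,0.1075,-0.0873]] rotation [[0,0.0004,-0.0001],[-0.0001,0.0004,0],[0,0,0],[0,0,0],[0.1315,0,0]]
hand [1, 1, 1, 1, 1] offset [[0,0.098,-0.098],[0,0.0873,-0.1075],[0,0.0758,-0.116],[0,0.0635,-0.1232],[0,0.0504,-0.129]] rotation [[0.1315,0,0],[0.1315,0,0],[0.1315,0,0],[0.1315,0,0],[0.1314,0,-0.0001]]
hand [1, 1, 1, 1, 1] offset [[0,0,0],[0,0,0],[0,0,0],[0,0,0],[0,0,0]] rotation [[0,0,0],[0,0,0],[0,0,0],[0,0,0],[0,0,0]]
end [0.4315 0.1745 0.15  ] jaw -34.0
```

Emit:
{"fn": "carry_out", "kwargs": {"hand": [0.6,0.8,1,1], "offset": [[0,0,0],[0,0,0],[0,0,0],[0,0,0]], "rotation": [[0,0,0],[0,0,0],[0,0,0],[0,0,0]]}}

```text
t: 25.8
ee_pos: [0.5934, -0.015, 0.0518]
orientation: [0.707, -0.009, 0.707, 0.009]
force: [0.5, 0.0, 1.1]
width: 0.0853
```

Emit:
{"fn": "carry_out", "kwargs": {"hand": [1,1,1,1,1], "offset": [[-0.0634,0,0],[-0.0633,0,0],[-0.1,0,0],[-0.1,0,0],[0,0.1075,-0.0873]], "rotation": [[0,0,0],[0,0,0],[0,0,0],[0,0,0],[0.1315,0,0]]}}

```text
t: 26.3
ee_pos: [0.5732, 0.0104, 0.1558]
orientation: [0.712, 0.031, 0.701, -0.032]
force: [0.7, -0.0, 0.2]
width: 0.0853
```

Emit:
{"fn": "carry_out", "kwargs": {"hand": [1,1,1,1,1], "offset": [[0,0.098,-0.098],[0,0.0873,-0.1075],[0,0.0758,-0.116],[0,0.0635,-0.1232],[0,0.0504,-0.129]], "rotation": [[0.1315,0,0],[0.1315,0,0],[0.1315,0,0],[0.1315,0,0],[0.1314,0,0]]}}

```text
t: 26.8
ee_pos: [0.4299, 0.1755, 0.1498]
orientation: [0.676, 0.209, 0.676, -0.208]
force: [0.6, 0.8, 0.3]
width: 0.0856
```

Emit:
{"fn": "carry_out", "kwargs": {"hand": [1,1,1,1,1], "offset": [[0,0,0],[0,0,0],[0,0,0],[0,0,0],[0,0,0]], "rotation": [[0,0,0],[0,0,0],[0,0,0],[0,0,0],[0,0,0]]}}

```text
t: 27.3
ee_pos: [0.432, 0.1732, 0.1497]
orientation: [0.676, 0.208, 0.676, -0.208]
force: [-0.5, -0.2, 0.1]
width: 0.0856
```

```bash
cat > col.py <<'E'
from h import *
def tabs(Q,c,lo,hi):
    c=np.array(c); m=(np.hypot(Q[...,0]-c[0],Q[...,1]-c[1])<.06)&(Q[...,2]>lo)&(Q[...,2]<hi); q=Q[m][:,:2]
    for k in range(4):
        r=q-c; far=r[np.hypot(*r.T)>.0385]
        if len(far)<4: return None
        ax=np.angle(np.exp(2j*np.arctan2(far[:,1],far[:,0])).mean())/2
        u=np.array([np.cos(ax),np.sin(ax)]); v=np.array([-u[1],u[0]]); pu=q@u; pv=q@v
        c=u*(pu.max()+pu.min())/2+v*(np.percentile(pv,1)+np.percentile(pv,99))/2
    return round(float(np.degrees(ax)),1),c.round(4),round(float(np.ptp(pu)),3),round(float(np.ptp(pv)),3),len(far)
E
python3 - <<'E'
from col import *
from look import look
stat()
W=robot.grab_frame("wrist"); T=robot.grab_frame("top"); S=robot.grab_frame("scene"); save(W,"w4",(120,40,520,300),1.8)
for Q in(wcloud(W),tcloud(T),tcloud(S)): print(tabs(Q,(.4315,.175),.007,.02), blob(Q,(.593,-.015),.045,.055,.068))
stat()
plan([(.4315,.1745,.03,-34,1,.04),(.4315,.1745,-.002,-34,1,.012),('w',5,1),('w',5,-1)],False)
E
```

```text
t 27.3 p [0.432  0.1732 0.1497] jaw -34.2 xt [ 0. -0. -1.] F [-0.5 -0.2  0.1] w 0.0856 q [-1.04  0.14  0.61  2.13 -0.1   0.9  -0.96] cmd-p [-0.0005  0.0014  0.0003]
(54.5, array([0.432 , 0.1769]), 0.096, 0.064, 300) (1399, array([593. , -12.9]), 31.5, [592.3, -10.8, 60.0, 58.5, 24.6])
(16.6, array([0.429 , 0.1712]), 0.077, 0.068, 18) (457, array([593.8, -14.5]), 30.5, [593.2, -14.3, 59.3, 59.0, 42.6])
(55.2, array([0.4312, 0.1743]), 0.096, 0.067, 34) (382, array([592.7, -14.8]), 30.8, [594.6, -15.8, 58.9, 56.2, 65.1])
t 27.4 p [0.4315 0.1737 0.1496] jaw -34.1 xt [ 0. -0. -1.] F [0.4 0.4 1.1] w 0.0853 q [-1.04  0.14  0.61  2.13 -0.1   0.9  -0.96] cmd-p [-0.      0.0008  0.0004]
hand [1, 1, 1, 1, 1] offset [[0.1333,0,0],[0.1333,0,0],[0.1334,0,0],[0.0356,0,0],[0.0355,0,0]] rotation [[0,0,0],[0,0,0],[0,0,0],[0,0,0],[0,0,0]]
hand [1, 1, 1, 1, 1] offset [[0.0356,0,0],[0,0,0],[0,0,0],[0,0,0],[0,0,0]] rotation [[0,0,0],[0,0,0],[0,0,0],[0,0,0],[0,0,0]]
hand [1, -1, -1, -1, -1] offset [[0,0,0],[0,0,0],[0,0,0],[0,0,0],[0,0,0]] rotation [[0,0,0],[0,0,0],[0,0,0],[0,0,0],[0,0,0]]
hand [-1] offset [[0,0,0]] rotation [[0,0,0]]
end [ 0.4315  0.1745 -0.002 ] jaw -34.0
```

View pics/w4.png

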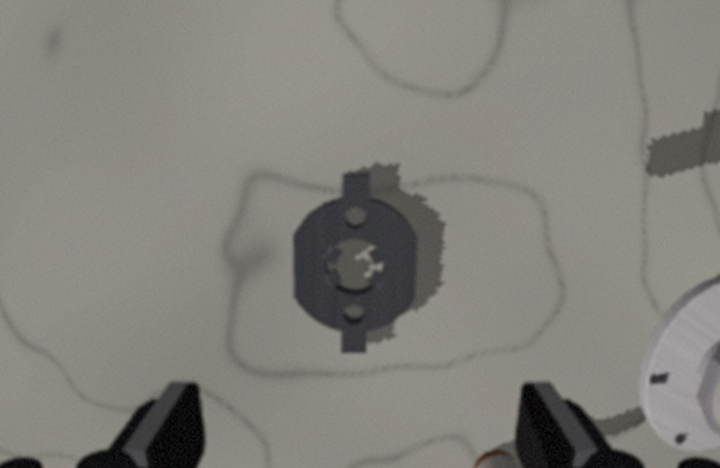

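Emit:
{"fn": "carry_out", "kwargs": {"hand": [1,1,1,1,1], "offset": [[0.1333,0,0],[0.1333,0,0],[0.1334,0,0],[0.0356,0,0],[0.0355,0,0]], "rotation": [[0.0244,0,0],[0,0,0],[0,0,0],[0,0,0],[0,0,0]]}}

```text
t: 27.95
ee_pos: [0.4311, 0.174, 0.0076]
orientation: [0.674, 0.213, 0.674, -0.214]
force: [-0.0, 0.6, 0.4]
width: 0.0853
```

Emit:
{"fn": "carry_out", "kwargs": {"hand": [1,1,1,1,1], "offset": [[0.0356,0,0],[0,0,0],[0,0,0],[0,0,0],[0,0,0]], "rotation": [[0,0,0],[0,0,0],[0,0,0],[0,0,0],[0,0,0]]}}

```text
t: 28.45
ee_pos: [0.4319, 0.175, -0.0015]
orientation: [0.675, 0.214, 0.674, -0.213]
force: [-0.1, -0.3, -0.2]
width: 0.0855
```

Emit:
{"fn": "carry_out", "kwargs": {"hand": [1,0.45,0.2,-1,-1], "offset": [[0,0,0],[0,0,0],[0,0,0],[0,0,0],[0,0,0]], "rotation": [[0,0,0],[0,0,0],[0,0,0],[0,0,0],[0,0,0]]}}

```text
t: 28.95
ee_pos: [0.4311, 0.1747, -0.0016]
orientation: [0.674, 0.213, 0.675, -0.213]
force: [-2.6, -0.5, 7.4]
width: 0.0621
```

Emit:
{"fn": "carry_out", "kwargs": {"hand": [-1,-1], "offset": [[0,0,0],[0,0,0]], "rotation": [[0,0,0],[0,0,0]]}}

```text
t: 29.15
ee_pos: [0.4311, 0.1747, -0.0016]
orientation: [0.674, 0.213, 0.675, -0.213]
force: [-2.6, -0.8, 7.1]
width: 0.062
```

```bash
python3 - <<'E'
from look import *
stat()
W=robot.grab_frame("wrist"); 
plan([(.4315,.1745,.14,-35.1,-1,.036),(.593,-.0148,.14,-63.5,-1,.046),('w',6,-1)],True)
E
```

```text
t 29.1 p [ 0.4311  0.1747 -0.0016] jaw -35.1 xt [-0.001  0.001 -1.   ] F [-2.6 -0.8  7.1] w 0.0620 q [-0.9   0.45  0.48  2.19 -0.38  0.58 -0.75] cmd-p [ 0.0004 -0.0002 -0.0004]
hand [-1, -1, -1, -1, -1] offset [[-0.118,0.0001,0.0003],[-0.1181,0.0001,0.0003],[-0.118,0.0001,0.0003],[-0.1181,0,0.0004],[0,-0.0345,0.1339]] rotation [[0,-0.0003,-0.0001],[0,-0.0003,0],[0,-0.0003,-0.0001],[0.0001,-0.0004,0],[0.1052,0,0]]
hand [-1, -1, -1, -1, -1] offset [[0,-0.0233,0.1363],[0,-0.0119,0.1377],[0,-0.0006,0.1382],[0,0.0109,0.1378],[0,0.0222,0.1365]] rotation [[0.1052,0,0],[0.1052,0,0],[0.1052,0,0],[0.1052,0,0],[0.1051,0,0]]
hand [-1, -1, -1, -1, -1] offset [[0,0,0],[0,0,0],[0,0,0],[0,0,0],[0,0,0]] rotation [[0,0,0],[0,0,0],[0,0,0],[0,0,0],[0,0,0]]
hand [-1] offset [[0,0,0]] rotation [[0,0,0]]
end [ 0.593  -0.0148  0.14  ] jaw -63.5
```

Emit:
{"fn": "carry_out", "kwargs": {"hand": [-1,-1,-1,-1,-1], "offset": [[-0.118,0,0],[-0.1181,0,0],[-0.118,0,0],[-0.1181,0,0],[0,-0.0345,0.1339]], "rotation": [[0,0,0],[0,0,0],[0,0,0],[0,0,0],[0.1052,0,0]]}}

```text
t: 29.7
ee_pos: [0.4583, 0.15, 0.1433]
orientation: [0.666, 0.242, 0.666, -0.234]
force: [2.3, 0.9, -2.3]
width: 0.062
```

Emit:
{"fn": "carry_out", "kwargs": {"hand": [-1,-1,-1,-1,-1], "offset": [[0,-0.0233,0.1363],[0,-0.0119,0.1377],[0,-0.0006,0.1382],[0,0.0109,0.1378],[0,0.0222,0.1365]], "rotation": [[0.1052,0,0],[0.1052,0,0],[0.1052,0,0],[0.1052,0,0],[0.1051,0,0]]}}

```text
t: 30.2
ee_pos: [0.5926, -0.0158, 0.1384]
orientation: [0.6, 0.373, 0.601, -0.373]
force: [0.2, 0.4, -2.0]
width: 0.0619
```

Emit:
{"fn": "carry_out", "kwargs": {"hand": [-1,-1,-1,-1,-1], "offset": [[0,0,0],[0,0,0],[0,0,0],[0,0,0],[0,0,0]], "rotation": [[0,0,0],[0,0,0],[0,0,0],[0,0,0],[0,0,0]]}}

```text
t: 30.7
ee_pos: [0.5919, -0.0131, 0.139]
orientation: [0.601, 0.372, 0.602, -0.371]
force: [0.1, 0.3, -2.0]
width: 0.062
```

Emit:
{"fn": "carry_out", "kwargs": {"hand": [-1,-1,-1], "offset": [[0,0,0],[0,0,0],[0,0,0]], "rotation": [[0,0,0],[0,0,0],[0,0,0]]}}

```text
t: 31.0
ee_pos: [0.5926, -0.0146, 0.1394]
orientation: [0.601, 0.372, 0.601, -0.372]
force: [-0.3, 0.3, -3.4]
width: 0.0619
```

```bash
python3 - <<'E'
from col import *
stat()
W=robot.grab_frame("wrist"); S=robot.grab_frame("scene"); save(W,"w5",(160,70,480,310),2.2)
P=wcloud(W); print("collar w",tabs(P,(.593,-.012),.145,.162)," s",tabs(tcloud(S),(.593,-.015),.145,.162))
# dark marks on the foot disc seen by the wrist camera
g=cv2.cvtColor(W["image"],cv2.COLOR_RGB2GRAY); r=np.hypot(P[...,0]-.593,P[...,1]+.0132)
m=((P[...,2]>.005)&(P[...,2]<.03)&(r>.046)&(r<.060)&(g<95)).astype(np.uint8)
n,l,st,ce=cv2.connectedComponentsWithStats(m)
for i in range(1,n):
    if st[i,4]>12:
        q=np.nanmean(P[l==i],0); print(ce[i].round(),st[i],q.round(4),"ang %.1f"%np.degrees(np.arctan2(q[1]+.0132,q[0]-.593)))
stat()
plan([(.593,-.0148,.1,-63.5,-1,.02),(.593,-.0148,.07,-63.5,-1,.008),(.593,-.0148,.0615,-63.5,-1,.005),('w',4,-1)],False)
E
```

```text
t 31.0 p [ 0.5926 -0.0146  0.1394] jaw -63.5 xt [ 0.  0. -1.] F [-0.3  0.3 -3.4] w 0.0619 q [-0.66  0.47  0.77  1.85 -0.39  0.98 -0.83] cmd-p [ 0.0004 -0.0002  0.0006]
collar w (26.5, array([ 0.5945, -0.0137]), 0.097, 0.09, 1307)  s (36.6, array([ 0.5969, -0.0178]), 0.095, 0.088, 79)
[317. 132.] [315 129   5   6  25] [0.642  0.0121 0.0162] ang 27.3
[371. 162.] [365 158  13  10  75] [ 0.6394 -0.042   0.0161] ang -31.8
[320. 249.] [318 247   5   5  16] [ 0.5455 -0.0391  0.0166] ang -151.4
t 31.1 p [ 0.5926 -0.0148  0.1394] jaw -63.5 xt [ 0.  0. -1.] F [-0.  -0.2 -2.7] w 0.0619 q [-0.66  0.47  0.77  1.85 -0.39  0.98 -0.83] cmd-p [0.0004 0.     0.0006]
hand [-1, -1, -1, -1, -1] offset [[0.0444,0,0],[0.0445,0,0],[0.0444,0,0],[0.025,0,0],[0.025,0,0]] rotation [[0,0,0],[0,0,0],[0,0,0],[0,0,0],[0,0,0]]
hand [-1, -1, -1, -1, -1] offset [[0.025,0,0],[0.025,0,0],[0.0142,0,0],[0.0142,0,0],[0,0,0]] rotation [[0,0,0],[0,0,0],[0,0,0],[0,0,0],[0,0,0]]
hand [-1, -1, -1] offset [[0,0,0],[0,0,0],[0,0,0]] rotation [[0,0,0],[0,0,0],[0,0,0]]
end [ 0.593  -0.0148  0.0615] jaw -63.5
```

View pics/w5.png

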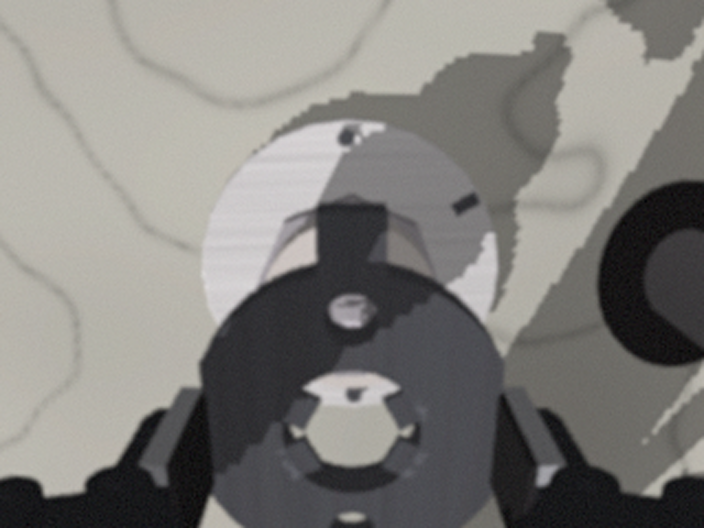

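Emit:
{"fn": "carry_out", "kwargs": {"hand": [-1,-1,-1,-1,-1], "offset": [[0.0444,0,0],[0.0445,0,0],[0.0444,0,0],[0.025,0,0],[0.025,0,0]], "rotation": [[0,0,0],[0,0,0],[0,0,0],[0,0,0],[0,0,0]]}}

```text
t: 31.6
ee_pos: [0.5919, -0.015, 0.0828]
orientation: [0.601, 0.372, 0.602, -0.373]
force: [0.2, -0.0, -2.2]
width: 0.0618
```

Emit:
{"fn": "carry_out", "kwargs": {"hand": [-1,-1,-1,-1,-1], "offset": [[0.025,0,0],[0.025,0,0],[0.0142,0,0],[0.0142,0,0],[0,0,0]], "rotation": [[0,0,0],[0,0,0],[0,0,0],[0,0,0],[0,0,0]]}}

```text
t: 32.1
ee_pos: [0.5929, -0.0149, 0.0608]
orientation: [0.601, 0.372, 0.601, -0.372]
force: [-0.3, -0.2, -2.8]
width: 0.0618
```

Emit:
{"fn": "carry_out", "kwargs": {"hand": [-1,-1,-1], "offset": [[0,0,0],[0,0,0],[0,0,0]], "rotation": [[0,0,0],[0,0,0],[0,0,0]]}}

```text
t: 32.4
ee_pos: [0.5927, -0.0148, 0.0609]
orientation: [0.601, 0.372, 0.601, -0.372]
force: [-0.4, 0.2, -1.8]
width: 0.0617
```

```bash
python3 - <<'E'
from col import *
stat()
plan([(.593,-.0148,.1,-63.5,1,.02),(.593,-.0148,.2,-63.5,1,.04),(.525,-.275,.26,23,1,.045),('w',5,1)],False)
E
```

```text
t 32.4 p [ 0.5927 -0.0148  0.0609] jaw -63.5 xt [ 0.  0. -1.] F [-0.4  0.2 -1.8] w 0.0617 q [-0.59  0.58  0.69  1.89 -0.48  0.85 -0.76] cmd-p [0.0003 0.     0.0006]
hand [1, 1, 1, 1, 1] offset [[-0.0642,0,0],[-0.0642,0,0],[-0.1111,0,0],[-0.1111,0,0],[-0.1111,0,0]] rotation [[0,0,0],[0,0,0],[0,0,0],[0,0,0],[0,0,0]]
hand [1, 1, 1, 1, 1] offset [[-0.0182,-0.0536,0.0614],[-0.0182,-0.0615,0.0535],[-0.0182,-0.0683,0.0445],[-0.0182,-0.0737,0.0348],[-0.0182,-0.0778,0.0244]] rotation [[-0.1747,0,0],[-0.1748,0,0],[-0.1747,0,0],[-0.1748,0,0],[-0.1747,0,0]]
hand [1, 1, 1, 1, 1] offset [[-0.0182,-0.0804,0.0135],[-0.0182,-0.0814,0.0024],[-0.0182,-0.081,-0.0088],[-0.0181,-0.079,-0.0198],[-0.0182,-0.0756,-0.0304]] rotation [[-0.1748,0,0],[-0.1747,0,0],[-0.1748,0,0],[-0.1747,0,0],[-0.1748,0,0]]
hand [1, 1, 1, 1, 1] offset [[-0.0181,-0.0707,-0.0405],[0,0,0],[0,0,0],[0,0,0],[0,0,0]] rotation [[-0.1747,0,0],[0,0,0],[0,0,0],[0,0,0],[0,0,0]]
hand [1] offset [[0,0,0]] rotation [[0,0,0]]
end [ 0.525 -0.275  0.26 ] jaw 23.0
```

```bash
python3 - <<'E'
from col import *
plan([(.593,-.0148,.1,-63.5,1,.02),(.593,-.0148,.2,-63.5,1,.04),(.525,-.275,.24,-67,1,.046),('w',5,1)],True)
E
```

```text
hand [1, 1, 1, 1, 1] offset [[-0.0651,0.0005,0.0002],[-0.0651,0.0005,0.0001],[-0.1111,0,0],[-0.1111,0,0],[-0.1111,0,0.0001]] rotation [[0,0.0001,-0.0002],[0.0001,0,-0.0002],[0,0,0],[0,0,0],[0,0,0]]
hand [1, 1, 1, 1, 1] offset [[-0.0222,-0.0983,0.1125],[-0.0222,-0.0972,0.1135],[-0.0222,-0.096,0.1145],[-0.0223,-0.0948,0.1155],[-0.0222,-0.0937,0.1164]] rotation [[0.013,0,0],[0.0129,0,0],[0.013,0,0],[0.0129,0,0],[0.013,0,0]]
hand [1, 1, 1, 1, 1] offset [[-0.0223,-0.0924,0.1173],[0,0,0],[0,0,0],[0,0,0],[0,0,0]] rotation [[0.0129,0,0],[0,0,0],[0,0,0],[0,0,0],[0,0,0]]
hand [1] offset [[0,0,0]] rotation [[0,0,0]]
end [ 0.525 -0.275  0.24 ] jaw -67.0
```

Emit:
{"fn": "carry_out", "kwargs": {"hand": [0.6,0.8,1,1], "offset": [[0,0,0],[0,0,0],[0,0,0],[0,0,0]], "rotation": [[0,0,0],[0,0,0],[0,0,0],[0,0,0]]}}

```text
t: 32.8
ee_pos: [0.5929, -0.0149, 0.0611]
orientation: [0.601, 0.372, 0.601, -0.372]
force: [-0.8, -0.4, 0.4]
width: 0.0854
```

Emit:
{"fn": "carry_out", "kwargs": {"hand": [1,1,1,1,1], "offset": [[-0.065,0,0],[-0.065,0,0],[-0.1111,0,0],[-0.1111,0,0],[-0.1111,0,0]], "rotation": [[0,0,0],[0,0,0],[0,0,0],[0,0,0],[0,0,0]]}}

```text
t: 33.3
ee_pos: [0.5924, -0.015, 0.201]
orientation: [0.601, 0.372, 0.601, -0.372]
force: [1.4, 0.2, -0.2]
width: 0.0856
```

Emit:
{"fn": "carry_out", "kwargs": {"hand": [1,1,1,1,1], "offset": [[-0.0222,-0.0983,0.1125],[-0.0222,-0.0972,0.1135],[-0.0222,-0.096,0.1145],[-0.0223,-0.0948,0.1155],[-0.0222,-0.0937,0.1164]], "rotation": [[0.013,0,0],[0.0129,0,0],[0.013,0,0],[0.0129,0,0],[0.013,0,0]]}}

```text
t: 33.8
ee_pos: [0.5353, -0.2333, 0.2337]
orientation: [0.592, 0.388, 0.591, -0.387]
force: [0.4, 0.7, 0.4]
width: 0.0853
```

Emit:
{"fn": "carry_out", "kwargs": {"hand": [1,1,1,1,1], "offset": [[-0.0223,-0.0924,0.1173],[0,0,0],[0,0,0],[0,0,0],[0,0,0]], "rotation": [[0.0129,0,0],[0,0,0],[0,0,0],[0,0,0],[0,0,0]]}}

```text
t: 34.3
ee_pos: [0.5255, -0.2726, 0.2392]
orientation: [0.59, 0.389, 0.591, -0.389]
force: [-0.5, -0.1, 0.4]
width: 0.0853
```

```bash
python3 - <<'E'
from col import *
stat()
W=robot.grab_frame("wrist"); T=robot.grab_frame("top"); S=robot.grab_frame("scene"); save(W,"w6",(160,60,480,300),2)
for n,Q in(("w",wcloud(W)),("t",tcloud(T)),("s",tcloud(S))):
    print(n,"handle",blob(Q,(.525,-.275),.02,.134,.15)," hold",blob(Q,(.525,-.275),.06,.055,.064)," bar",blob(Q,(.525,-.275),.05,.0655,.074))
    print("  collar",tabs(Q,(.593,-.0148),.066,.0795),blob(Q,(.593,-.0148),.06,.071,.077))
stat()
E
```

```text
t 34.3 p [ 0.5255 -0.2726  0.2392] jaw -66.8 xt [-0.001  0.001 -1.   ] F [-0.5 -0.1  0.4] w 0.0853 q [-0.33  0.37  0.91  1.77 -0.32  1.16 -0.48] cmd-p [-0.0005 -0.0024  0.0008]
w handle (620, array([ 525.9, -274.3]), 13.6, [526.0, -274.1, 20.4, 20.5, 22.5])  hold (719, array([ 526.2, -274. ]), 44.2, [526.4, -274.5, 83.7, 29.3, 22.7])  bar (328, array([ 544.8, -266.3]), 13.3, [545.1, -266.3, 23.7, 13.4, 23.1])
  collar (25.5, array([ 0.5927, -0.0159]), 0.097, 0.066, 238) (2092, array([592.4, -15.5]), 48.8, [592.5, -15.2, 83.5, 71.5, 64.4])
t handle (0, None, None)  hold (222, array([ 525.5, -275.7]), 44.3, [525.2, -274.9, 83.8, 31.3, 23.2])  bar (116, array([ 525.2, -275.4]), 33.0, [524.7, -273.9, 65.8, 17.4, 23.0])
  collar (25.5, array([ 0.5916, -0.016 ]), 0.096, 0.064, 59) (675, array([590.9, -14.4]), 47.9, [592.1, -16.0, 71.1, 78.5, 74.4])
s handle (77, array([ 525.7, -275.5]), 13.1, [525.4, -275.5, 20.1, 19.0, 28.5])  hold (214, array([ 525.7, -276.1]), 44.5, [525.4, -275.0, 86.0, 30.7, 23.2])  bar (88, array([ 527. , -276.2]), 32.1, [526.5, -275.4, 64.2, 18.2, 29.2])
  collar (25.4, array([ 0.5904, -0.0169]), 0.098, 0.066, 73) (525, array([589.8, -15.9]), 49.1, [589.0, -16.1, 71.5, 81.1, 74.6])
t 34.5 p [ 0.5253 -0.2733  0.2394] jaw -66.8 xt [-0.     0.001 -1.   ] F [-0.2  1.1  0.6] w 0.0856 q [-0.33  0.37  0.91  1.77 -0.32  1.16 -0.48] cmd-p [-0.0003 -0.0017  0.0006]
```

View pics/w6.png

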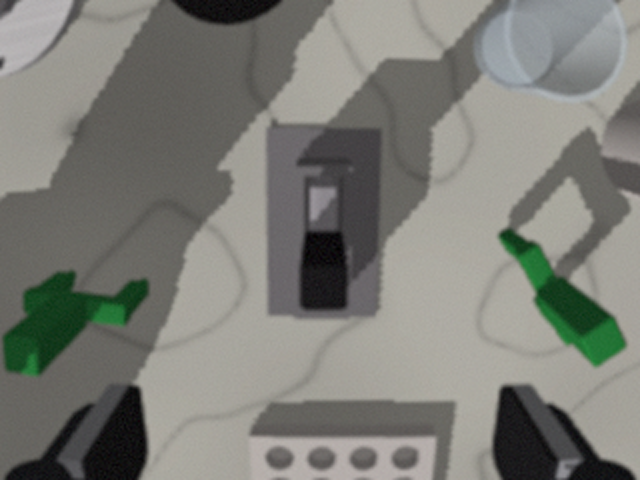

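Emit:
{"fn": "carry_out", "kwargs": {"hand": [0.2,0.2,0.2,0.2,0.2], "offset": [[0.1,0,0],[0.1,0,0],[0.1,0,0],[0.1,0,0],[0.05,0,0]], "rotation": [[0,0,0],[0,0,0],[0,0,0],[0,0,0],[0,0,0]]}}

```text
t: 34.95
ee_pos: [0.5233, -0.273, 0.1019]
orientation: [0.588, 0.39, 0.592, -0.39]
force: [-0.1, -0.1, -0.1]
width: 0.0508
```

Emit:
{"fn": "carry_out", "kwargs": {"hand": [0.2,0.2,0.2,0.2,0.2], "offset": [[0.04,0,0],[0.026,0,0],[0,0,0],[0,0,0],[0,0,0]], "rotation": [[0,0,0],[0,0,0],[0,0,0],[0,0,0],[0,0,0]]}}

```text
t: 35.45
ee_pos: [0.5255, -0.2756, 0.0862]
orientation: [0.59, 0.39, 0.589, -0.39]
force: [-0.7, 0.4, -1.0]
width: 0.0512
```

Emit:
{"fn": "carry_out", "kwargs": {"hand": [0.2,-0.1,-0.3,-0.4,-0.5], "offset": [[0,0,0],[0,0,0],[0,0,0],[0,0,0],[0,0,0]], "rotation": [[0,0,0],[0,0,0],[0,0,0],[0,0,0],[0,0,0]]}}

```text
t: 35.95
ee_pos: [0.5246, -0.275, 0.085]
orientation: [0.59, 0.39, 0.59, -0.39]
force: [-0.1, -0.5, 1.2]
width: 0.0213
```

Emit:
{"fn": "carry_out", "kwargs": {"hand": [-1,-1,-1,-1], "offset": [[0,0,0],[0,0,0],[0,0,0],[0,0,0]], "rotation": [[0,0,0],[0,0,0],[0,0,0],[0,0,0]]}}

```text
t: 36.35
ee_pos: [0.5246, -0.2749, 0.0851]
orientation: [0.59, 0.39, 0.59, -0.39]
force: [0.0, 0.9, 2.4]
width: 0.0195
```

```bash
python3 - <<'E'
from col import *
stat()
plan([(.525,-.275,.19,-67,-1,.03),(.593,-.0152,.175,-64,-1,.045),('w',6,-1)],True)
E
```

```text
t 36.4 p [ 0.5246 -0.2749  0.0851] jaw -67.0 xt [-0.  0. -1.] F [0.  0.9 2.4] w 0.0195 q [-0.2   0.57  0.78  1.88 -0.5   0.9  -0.35] cmd-p [ 4.000e-04 -1.000e-04  1.549e-01]
hand [-1, -1, -1, -1, -1] offset [[-0.0874,0.0003,0.0002],[-0.0874,0.0003,0.0002],[-0.0874,0.0003,0.0001],[-0.0875,0.0004,0.0002],[0.0083,0.0912,-0.1181]] rotation [[0,-0.0001,0],[0,-0.0001,0],[0.0001,-0.0001,0],[0,-0.0002,0],[-0.0111,0,0]]
hand [-1, -1, -1, -1, -1] offset [[0.0083,0.0922,-0.1173],[0.0083,0.0932,-0.1165],[0.0084,0.0942,-0.1157],[0.0083,0.0952,-0.1148],[0.0084,0.0963,-0.114]] rotation [[-0.0111,0,0],[-0.0111,0,0],[-0.0111,0,0],[-0.0111,0,0],[-0.0111,0,0]]
hand [-1, -1, -1, -1, -1] offset [[0,0,0],[0,0,0],[0,0,0],[0,0,0],[0,0,0]] rotation [[0,0,0],[0,0,0],[0,0,0],[0,0,0],[0,0,0]]
hand [-1] offset [[0,0,0]] rotation [[0,0,0]]
end [ 0.593  -0.0152  0.175 ] jaw -64.0
```

Emit:
{"fn": "carry_out", "kwargs": {"hand": [-1,-1,-1,-1,-1], "offset": [[-0.0874,0,0],[-0.0874,0,0],[-0.0874,0,0],[-0.0875,0,0],[0,0.0912,-0.1181]], "rotation": [[0,0,0],[0,0,0],[0,0,0],[0,0,0],[-0.0111,0,0]]}}

```text
t: 36.85
ee_pos: [0.5346, -0.2423, 0.1944]
orientation: [0.593, 0.39, 0.585, -0.393]
force: [0.9, -1.1, -2.9]
width: 0.0198
```

Emit:
{"fn": "carry_out", "kwargs": {"hand": [-1,-1,-1,-1,-1], "offset": [[0,0.0922,-0.1173],[0,0.0932,-0.1165],[0,0.0942,-0.1157],[0,0.0952,-0.1148],[0,0.0963,-0.114]], "rotation": [[-0.0111,0,0],[-0.0111,0,0],[-0.0111,0,0],[-0.0111,0,0],[0,0,0]]}}

```text
t: 37.35
ee_pos: [0.592, -0.0134, 0.1889]
orientation: [0.598, 0.377, 0.598, -0.378]
force: [1.2, 0.2, -2.3]
width: 0.0196
```

Emit:
{"fn": "carry_out", "kwargs": {"hand": [-1,-1,-1,-1,-1], "offset": [[0,0,0],[0,0,0],[0,0,0],[0,0,0],[0,0,0]], "rotation": [[0,0,0],[0,0,0],[0,0,0],[0,0,0],[0,0,0]]}}

```text
t: 37.85
ee_pos: [0.5921, -0.0172, 0.1899]
orientation: [0.597, 0.378, 0.597, -0.378]
force: [0.9, -0.2, -2.2]
width: 0.0193
```

Emit:
{"fn": "carry_out", "kwargs": {"hand": [-1,-1,-1,-1], "offset": [[0,0,0],[0,0,0],[0,0,0],[0,0,0]], "rotation": [[0,0,0],[0,0,0],[0,0,0],[0,0,0]]}}

```text
t: 38.25
ee_pos: [0.5926, -0.0153, 0.1899]
orientation: [0.598, 0.377, 0.598, -0.377]
force: [-0.0, 0.6, -3.3]
width: 0.0193
```

```bash
python3 - <<'E'
from col import *
stat()
W=robot.grab_frame("wrist"); S=robot.grab_frame("scene"); save(W,"w7",(180,110,460,320),2.5)
P=wcloud(W); Q=tcloud(S)
print("collar w",tabs(P,(.592,-.014),.066,.0795),tabs(Q,(.592,-.0148),.066,.0795))
print("bar w",blob(P,(.593,-.015),.045,.165,.179),"s",blob(Q,(.593,-.015),.045,.165,.179))
stat()
E
```

```text
t 38.2 p [ 0.5926 -0.0153  0.1899] jaw -64.5 xt [ 0.  0. -1.] F [-0.   0.6 -3.3] w 0.0193 q [-0.71  0.41  0.83  1.81 -0.34  1.07 -0.88] cmd-p [ 0.0004  0.0001 -0.0149]
collar w (23.8, array([ 0.5991, -0.0117]), 0.081, 0.065, 219) (25.2, array([ 0.5908, -0.0167]), 0.097, 0.066, 70)
bar w (1217, array([612.1,  -6.8]), 14.6, [612.8, -6.0, 24.8, 19.0, 24.6]) s (181, array([593.4, -15.6]), 32.5, [594.3, -17.2, 64.7, 17.5, 29.1])
t 38.4 p [ 0.5926 -0.0152  0.1899] jaw -64.5 xt [ 0.  0. -1.] F [-0.1  0.3 -2.7] w 0.0190 q [-0.71  0.41  0.83  1.81 -0.34  1.07 -0.88] cmd-p [ 0.0004 -0.     -0.0149]
```

View pics/w7.png

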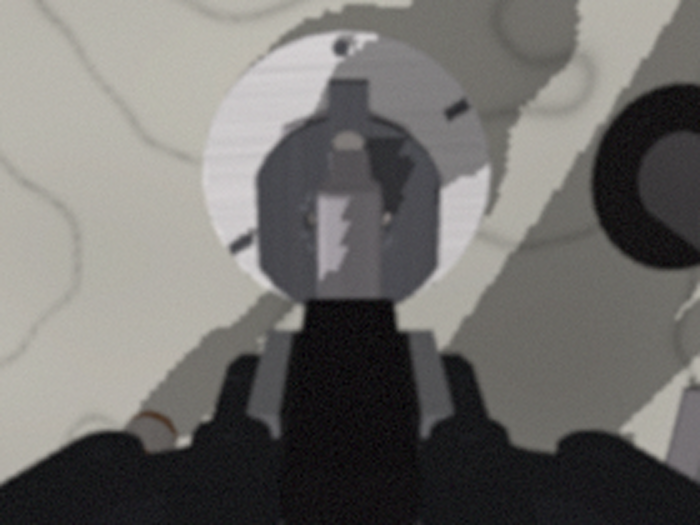

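Emit:
{"fn": "carry_out", "kwargs": {"hand": [-1,-1,-1,-1,-1], "offset": [[0,-0.0033,0],[0.0333,0,0],[0.0333,0,0],[0.0267,0,0],[0,0,0]], "rotation": [[0,0,0],[0,0,0],[0,0,0],[0,0,0],[0,0,0]]}}

```text
t: 38.85
ee_pos: [0.59, -0.0154, 0.1596]
orientation: [0.597, 0.376, 0.599, -0.378]
force: [-0.7, -0.3, -2.2]
width: 0.0194
```

Emit:
{"fn": "carry_out", "kwargs": {"hand": [-1,-1,-1,-1,-1], "offset": [[0,0,0],[0.0133,0,0],[0.0133,0,0],[0.0133,0,0],[0,0,0]], "rotation": [[0,0,0],[0,0,0],[0,0,0],[0,0,0],[0,0,0]]}}

```text
t: 39.35
ee_pos: [0.5911, -0.0156, 0.1492]
orientation: [0.598, 0.377, 0.598, -0.378]
force: [0.6, 0.3, -2.8]
width: 0.0194
```

Emit:
{"fn": "carry_out", "kwargs": {"hand": [-1,-1,-1,-1,-1], "offset": [[0,0,0],[0.0083,0,0],[0.0083,0,0],[0,0,0],[0,0,0]], "rotation": [[0,0,0],[0,0,0],[0,0,0],[0,0,0],[0,0,0]]}}

```text
t: 39.85
ee_pos: [0.5916, -0.0157, 0.1448]
orientation: [0.598, 0.377, 0.598, -0.377]
force: [0.3, 0.5, -2.6]
width: 0.0189
```

```bash
python3 - <<'E'
from col import *
stat()
S=robot.grab_frame("scene"); save(S,"s7",(270,170,400,270),6)
E
```

```text
t 39.9 p [ 0.5916 -0.0157  0.1448] jaw -64.5 xt [-0. -0. -1.] F [ 0.3  0.5 -2.6] w 0.0189 q [-0.68  0.47  0.79  1.85 -0.39  0.99 -0.84] cmd-p [0.0014 0.0005 0.0302]
```

View pics/s7.png

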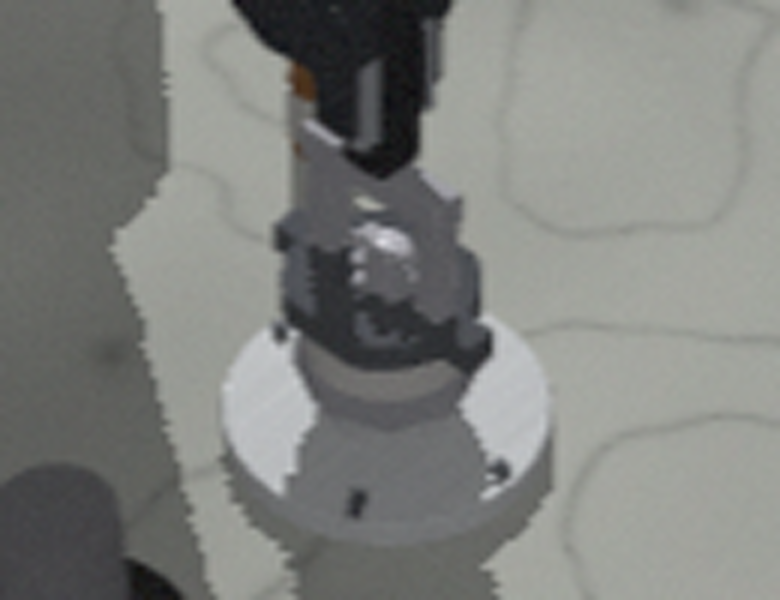

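Emit:
{"fn": "carry_out", "kwargs": {"hand": [-1,-1,-1,-1], "offset": [[0.002,0,0],[0.002,0,0],[0,0,0],[0,0,0]], "rotation": [[0,0,0],[0,0,0],[0,0,0],[0,0,0]]}}

```text
t: 40.3
ee_pos: [0.5919, -0.0156, 0.1441]
orientation: [0.598, 0.377, 0.598, -0.377]
force: [0.5, 0.4, -0.4]
width: 0.0196
```

Emit:
{"fn": "carry_out", "kwargs": {"hand": [-1,-1,-1], "offset": [[0.002,0,0],[0,0,0],[0,0,0]], "rotation": [[0,0,0],[0,0,0],[0,0,0]]}}

```text
t: 40.6
ee_pos: [0.592, -0.0157, 0.144]
orientation: [0.598, 0.378, 0.598, -0.377]
force: [-1.9, -0.6, 5.4]
width: 0.0191
```

Emit:
{"fn": "carry_out", "kwargs": {"hand": [-1,-1,-1,-1,-1], "offset": [[0,0,0],[0,0,0],[0,0,0],[0,0,0],[0,0,0]], "rotation": [[0.08,0,0],[0.1,0,0],[0.1,0,0],[0.1,0,0],[0.1,0,0]]}}

```text
t: 41.1
ee_pos: [0.5929, -0.0156, 0.1441]
orientation: [0.517, 0.484, 0.515, -0.483]
force: [-0.5, 0.1, 4.1]
width: 0.0189
```

Emit:
{"fn": "carry_out", "kwargs": {"hand": [-1,-1,-1,-1,-1], "offset": [[0,0,0],[0,0,0],[0,0,0],[0,0,0],[0,0,0]], "rotation": [[0.1,0,0],[0.1,0,0],[0.1,0,0],[0.1,0,0],[0.1,0,0]]}}

```text
t: 41.6
ee_pos: [0.593, -0.0158, 0.1441]
orientation: [0.413, 0.575, 0.411, -0.574]
force: [-1.2, 0.0, 3.3]
width: 0.0193
```

Emit:
{"fn": "carry_out", "kwargs": {"hand": [-1,-1,-1,-1,-1], "offset": [[0,0,0],[0,0,0],[0,0,0],[0,0,0],[0,0,0]], "rotation": [[0.1,0,0],[0.1,0,0],[0.05,0,0],[0,0,0],[0,0,0]]}}

```text
t: 42.1
ee_pos: [0.5929, -0.0158, 0.144]
orientation: [0.355, 0.613, 0.354, -0.611]
force: [-0.1, -0.9, 5.7]
width: 0.0193
```

```bash
cat > ang.py <<'E'
from col import *
stat()
for n in("wrist","scene","top"):
    f=robot.grab_frame(n); Q=wcloud(f) if n=="wrist" else tcloud(f)
    m=(np.hypot(Q[...,0]-.593,Q[...,1]+.015)<.052)&(np.hypot(Q[...,0]-.593,Q[...,1]+.015)>.0395)&(Q[...,2]>.066)&(Q[...,2]<.079); q=Q[m]
    a=np.degrees(np.arctan2(q[:,1]+.015,q[:,0]-.593)); 
    for s in (-35,145):
        d=(a-s+180)%360-180; k=np.abs(d)<40; e=d[k]+s; 
        if k.sum()>3: print(n,s,k.sum(),"mid %.1f"%((e.min()+e.max())/2),"mean %.1f"%e.mean(),"z %.4f"%np.median(q[k,2]))
    if n=="wrist": save(f,"wa",(180,110,460,320),2.5)
E
python3 ang.py
```

```text
t 42.1 p [ 0.5929 -0.0158  0.144 ] jaw -119.8 xt [ 0.003 -0.    -1.   ] F [-0.1 -0.9  5.7] w 0.0193 q [-0.82  0.57  1.01  1.85 -0.56  1.04 -1.67] cmd-p [0.0001 0.0006 0.031 ]
wrist -35 293 mid -26.3 mean -26.7 z 0.0752
scene -35 39 mid -28.2 mean -28.7 z 0.0726
scene 145 4 mid 146.6 mean 146.4 z 0.0729
top 145 13 mid 159.7 mean 159.4 z 0.0745
```

View pics/wa.png

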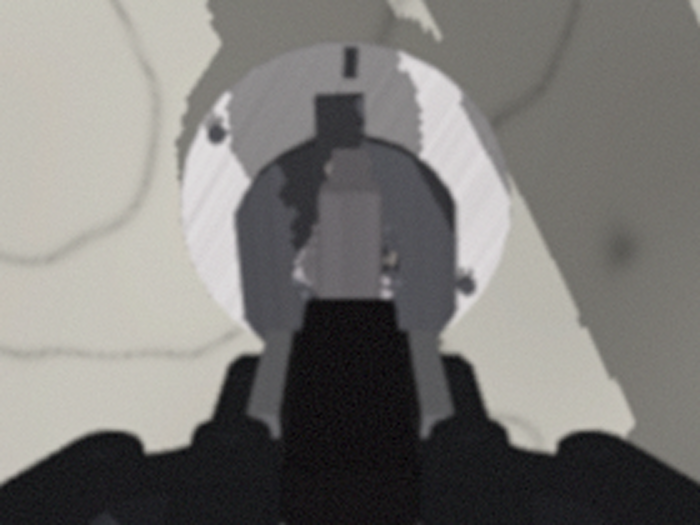

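Emit:
{"fn": "carry_out", "kwargs": {"hand": [-1,-1,-1,-1,-1], "offset": [[0,0,0],[0,0,0],[0,0,0],[0,0,0],[0,0,0]], "rotation": [[0.06,0,0],[0.06,0,0],[0,0,0],[0,0,0],[0,0,0]]}}

```text
t: 42.75
ee_pos: [0.5928, -0.0158, 0.144]
orientation: [0.326, 0.629, 0.325, -0.627]
force: [0.3, -0.4, 4.4]
width: 0.0193
```

```bash
sed -i 's/"wa"/"wb"/' ang.py; cat >> ang.py <<'E'
f=robot.grab_frame("wrist"); P=wcloud(f); g=cv2.cvtColor(f["image"],cv2.COLOR_RGB2GRAY); r=np.hypot(P[...,0]-.593,P[...,1]+.0148)
m=((P[...,2]>.005)&(P[...,2]<.03)&(r>.045)&(r<.061)&(g<95)).astype(np.uint8)
n,l,st,ce=cv2.connectedComponentsWithStats(m)
for i in range(1,n):
    if st[i,4]>12: q=np.nanmean(P[l==i],0); print(ce[i].round(),st[i],q.round(4),"ang %.1f"%np.degrees(np.arctan2(q[1]+.0148,q[0]-.593)))
E
python3 ang.py
```

```text
t 42.8 p [ 0.5928 -0.0158  0.144 ] jaw -125.2 xt [ 0.002 -0.    -1.   ] F [ 0.3 -0.4  4.4] w 0.0193 q [-0.84  0.58  1.04  1.85 -0.58  1.04 -1.75] cmd-p [0.0002 0.0006 0.031 ]
wrist -35 290 mid -31.8 mean -32.1 z 0.0752
scene -35 36 mid -33.5 mean -33.5 z 0.0724
scene 145 7 mid 142.5 mean 142.3 z 0.0726
top 145 11 mid 154.7 mean 154.3 z 0.0735
[314. 135.] [312 129   5  12  59] [ 0.6398 -0.0424  0.016 ] ang -30.5
[264. 168.] [262 165   5   6  23] [0.6418 0.0114 0.0163] ang 28.3
[369. 219.] [367 216   5   7  25] [ 0.5466 -0.0393  0.0163] ang -152.2
```

View pics/wb.png

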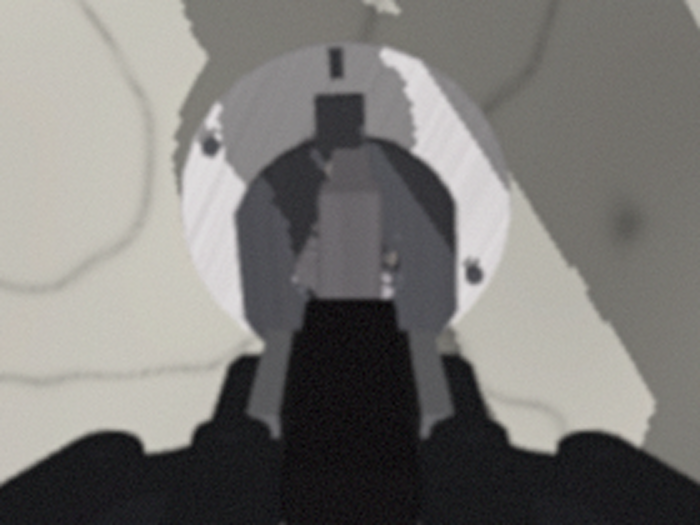

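Emit:
{"fn": "carry_out", "kwargs": {"hand": [-1,-1,-1,-1,-1], "offset": [[0,0,0],[0,0,0],[-0.0133,0,0],[-0.0267,0,0],[-0.0333,0,0]], "rotation": [[-0.03,0,0],[-0.025,0,0],[0,0,0],[0,0,0],[0,0,0]]}}

```text
t: 43.45
ee_pos: [0.5905, -0.0154, 0.1645]
orientation: [-0.338, -0.62, -0.339, 0.622]
force: [-0.6, 0.8, -2.6]
width: 0.0194
```

Emit:
{"fn": "carry_out", "kwargs": {"hand": [-1,-1,-1,-1], "offset": [[-0.06,0,0],[-0.08,0,0],[0,0,0],[0,0,0]], "rotation": [[0,0,0],[0,0,0],[0,0,0],[0,0,0]]}}

```text
t: 43.85
ee_pos: [0.5922, -0.0157, 0.208]
orientation: [0.339, 0.621, 0.339, -0.62]
force: [-0.1, -0.4, -3.8]
width: 0.0191
```

```bash
sed -i 's/"wb"/"wc"/' ang.py; python3 ang.py; python3 - <<'E'
from col import *
plan([(.5246,-.2749,.205,-67,-1,.045),('w',6,-1)],True)
E
```

```text
t 43.9 p [ 0.5922 -0.0157  0.208 ] jaw -122.8 xt [ 0.002  0.001 -1.   ] F [-0.1 -0.4 -3.8] w 0.0191 q [-0.89  0.5   1.1   1.8  -0.49  1.14 -1.77] cmd-p [ 0.0008  0.0005 -0.033 ]
wrist -35 162 mid -31.4 mean -31.6 z 0.0751
scene -35 38 mid -34.1 mean -33.6 z 0.0723
scene 145 21 mid 149.4 mean 148.8 z 0.0734
[316. 128.] [315 123   4  11  39] [ 0.6398 -0.0428  0.0159] ang -30.9
[273. 154.] [272 152   4   4  13] [0.6419 0.0118 0.016 ] ang 28.5
hand [-1, -1, -1, -1, -1] offset [[0.0005,0.0404,0.1209],[0.0005,0.0233,0.1254],[0.0005,0.0056,0.1274],[0.0005,-0.0121,0.1269],[0.0005,-0.0295,0.1241]] rotation [[-0.177,0,0.0004],[-0.1771,0,0.0005],[-0.177,0.0001,0.0004],[-0.1771,0,0.0005],[-0.177,0.0001,0.0004]]
hand [-1, -1, -1, -1, -1] offset [[0.0005,-0.0465,0.1188],[0.0006,-0.0624,0.1111],[0,0,0],[0,0,0],[0,0,0]] rotation [[-0.1771,0,0.0005],[-0.177,0.0001,0.0004],[0,0,0],[0,0,0],[0,0,0]]
hand [-1, -1, -1] offset [[0,0,0],[0,0,0],[0,0,0]] rotation [[0,0,0],[0,0,0],[0,0,0]]
end [ 0.5246 -0.2749  0.205 ] jaw -67.0
```

Collar stays at about -32°, at the bars. Returning the spanner.

Emit:
{"fn": "carry_out", "kwargs": {"hand": [-1,-1,-1,-1,-1], "offset": [[0,0.0404,0.1209],[0,0.0233,0.1254],[0,0.0056,0.1274],[0,-0.0121,0.1269],[0,-0.0295,0.1241]], "rotation": [[-0.177,0,0],[-0.1771,0,0],[-0.177,0,0],[-0.1771,0,0],[-0.177,0,0]]}}

```text
t: 44.55
ee_pos: [0.5433, -0.2022, 0.2063]
orientation: [0.531, 0.466, 0.532, -0.467]
force: [0.7, 0.4, -2.2]
width: 0.0192
```

Emit:
{"fn": "carry_out", "kwargs": {"hand": [-1,-1,-1,-1,-1], "offset": [[0,-0.0465,0.1188],[0,-0.0624,0.1111],[0,0,0],[0,0,0],[0,0,0]], "rotation": [[-0.1771,0,0],[-0.177,0,0],[0,0,0],[0,0,0],[0,0,0]]}}

```text
t: 45.05
ee_pos: [0.5257, -0.2738, 0.2062]
orientation: [0.589, 0.39, 0.59, -0.39]
force: [0.5, -0.5, -2.6]
width: 0.0192
```

Emit:
{"fn": "carry_out", "kwargs": {"hand": [-1,-1,-1,-1,-1], "offset": [[0,0,0],[0,0,0],[0,0,0],[0,0,0],[0,0,0]], "rotation": [[0,0,0],[0,0,0],[0,0,0],[0,0,0],[0,0,0]]}}

```text
t: 45.55
ee_pos: [0.5257, -0.2749, 0.2072]
orientation: [0.59, 0.39, 0.59, -0.39]
force: [0.2, 0.2, -2.4]
width: 0.0193
```

```bash
python3 - <<'E'
from col import *
stat()
T=tcloud(robot.grab_frame("top")); S=tcloud(robot.grab_frame("scene")); print(tabs(T,(.592,-.0155),.066,.0795),tabs(S,(.592,-.0155),.066,.0795),blob(S,(.525,-.275),.06,.055,.064))
print("bar",blob(S,(.525,-.275),.05,.184,.194))
plan([(.5246,-.2749,.16,-67,-1,.02),(.5246,-.2749,.1,-67,-1,.015),(.5246,-.2749,.087,-67,-1,.005),('w',4,-1)],True)
E
```

```text
t 45.5 p [ 0.5257 -0.2749  0.2072] jaw -67.0 xt [ 0. -0. -1.] F [ 0.2  0.2 -2.4] w 0.0193 q [-0.3   0.41  0.89  1.8  -0.35  1.11 -0.46] cmd-p [-0.0011 -0.     -0.0022]
(-32.3, array([ 0.5929, -0.0163]), 0.096, 0.064, 61) (-32.3, array([ 0.592 , -0.0157]), 0.099, 0.064, 64) (232, array([ 524.9, -275. ]), 44.5, [524.7, -275.5, 86.9, 30.4, 23.0])
bar (107, array([ 531.5, -277.5]), 30.1, [529.7, -274.5, 60.0, 19.0, 29.7])
hand [-1, -1, -1, -1, -1] offset [[0.0524,-0.0009,-0.0006],[0.0525,-0.0009,-0.0006],[0.0524,-0.0009,-0.0006],[0.04,0,0],[0.04,0,0]] rotation [[0,0,0],[0,0,0],[-0.0001,0,0],[0,0,0],[0,0,0]]
hand [-1, -1, -1, -1, -1] offset [[0.04,0,0],[0.04,0,0],[0.04,0,0],[0.0145,0,0],[0.0144,0,0]] rotation [[0,0,0],[0,0,0],[0,0,0],[0,0,0],[0,0,0]]
hand [-1, -1, -1, -1, -1] offset [[0.0145,0,0],[0,0,0],[0,0,0],[0,0,0],[0,0,0]] rotation [[0,0,0],[0,0,0],[0,0,0],[0,0,0],[0,0,0]]
end [ 0.5246 -0.2749  0.087 ] jaw -67.0
```

Collar reads -32.3° in both cameras; bars at about -32°. Lowering the spanner into the sleeve.

Emit:
{"fn": "carry_out", "kwargs": {"hand": [-1,-1,-1,-1,-1], "offset": [[0.0524,-0.001,-0.0006],[0.0525,-0.001,-0.0006],[0.0524,-0.001,-0.0006],[0.02,0,0],[0.02,0,0]], "rotation": [[0,0,0],[0,0,0],[0,0,0],[0,0,0],[0,0,0]]}}

```text
t: 46.15
ee_pos: [0.5238, -0.2748, 0.1464]
orientation: [0.589, 0.39, 0.59, -0.391]
force: [0.1, -0.1, -2.9]
width: 0.0193
```

Emit:
{"fn": "carry_out", "kwargs": {"hand": [-1,-1,-1,-1,-1], "offset": [[0.03,0,0],[0.03,0,0],[0.03,0,0],[0.03,0,0],[0.03,0,0]], "rotation": [[0,0,0],[0,0,0],[0,0,0],[0,0,0],[0,0,0]]}}

```text
t: 46.65
ee_pos: [0.5246, -0.275, 0.1022]
orientation: [0.59, 0.39, 0.59, -0.39]
force: [0.6, -0.2, -2.0]
width: 0.0194
```

Emit:
{"fn": "carry_out", "kwargs": {"hand": [-1,-1,-1,-1,-1], "offset": [[0.01,0,0],[0.03,0,0],[0.012,0,0],[0,0,0],[0,0,0]], "rotation": [[0,0,0],[0,0,0],[0,0,0],[0,0,0],[0,0,0]]}}

```text
t: 47.15
ee_pos: [0.5246, -0.2751, 0.0875]
orientation: [0.59, 0.39, 0.59, -0.39]
force: [0.2, -0.3, -2.8]
width: 0.0192
```

```bash
python3 -c "
from h import *
stat()"
```

```text
t 47.1 p [ 0.5246 -0.2751  0.0875] jaw -67.0 xt [ 0. -0. -1.] F [ 0.2 -0.3 -2.8] w 0.0192 q [-0.2   0.56  0.78  1.88 -0.5   0.91 -0.35] cmd-p [ 0.      0.0002 -0.0005]
```

Emit:
{"fn": "carry_out", "kwargs": {"hand": [-1,-1,-1,-1,-0.5], "offset": [[0.0035,0,0],[0.0035,0,0],[0,0,0],[0,0,0],[0,0,0]], "rotation": [[0,0,0],[0,0,0],[0,0,0],[0,0,0],[0,0,0]]}}

```text
t: 47.65
ee_pos: [0.5249, -0.2753, 0.0857]
orientation: [0.59, 0.39, 0.589, -0.39]
force: [0.8, -0.2, 0.4]
width: 0.0214
```

Emit:
{"fn": "carry_out", "kwargs": {"hand": [-0.3,0,0.2,0.2,0.2], "offset": [[0,0,0],[0,0,0],[0,0,0],[0,0,0],[-0.05,0,0]], "rotation": [[0,0,0],[0,0,0],[0,0,0],[0,0,0],[0,0,0]]}}

```text
t: 48.15
ee_pos: [0.5229, -0.2739, 0.0989]
orientation: [0.588, 0.39, 0.591, -0.391]
force: [-0.5, 0.3, 0.6]
width: 0.0512
```

Emit:
{"fn": "carry_out", "kwargs": {"hand": [0.2,0.2,0.2,0.2,0.2], "offset": [[-0.1,0,0],[-0.1,0,0],[-0.1,0,0],[-0.05,0,0],[0,0,0]], "rotation": [[0,0,0],[0,0,0],[0,0,0],[0,0,0],[0,0,0]]}}

```text
t: 48.65
ee_pos: [0.5262, -0.2763, 0.2084]
orientation: [0.592, 0.391, 0.588, -0.39]
force: [0.5, 0.0, 0.1]
width: 0.0512
```

```bash
python3 - <<'E'
from col import *
stat()
T=tcloud(robot.grab_frame("top")); S=tcloud(robot.grab_frame("scene"))
for Q in(T,S): print("handle",blob(Q,(.525,-.275),.025,.134,.15)," bar",blob(Q,(.525,-.275),.05,.0655,.074),"cap",blob(Q,(.659,-.1545),.04,.068,.08))
plan([(.659,-.1545,.15,-67,1,.045),('w',3,1),(.659,-.1545,.06,-67,1,.03),(.659,-.1545,.0404,-67,1,.01),('w',4,1)],True)
E
```

```text
t 48.6 p [ 0.5262 -0.2763  0.2084] jaw -67.0 xt [ 0.006 -0.002 -1.   ] F [0.5 0.  0.1] w 0.0512 q [-0.3   0.41  0.9   1.8  -0.36  1.1  -0.45] cmd-p [-0.0016  0.0014 -0.1214]
handle (0, None, None)  bar (133, array([ 525.1, -274. ]), 32.4, [525.0, -273.6, 64.9, 17.6, 21.8]) cap (279, array([ 658.6, -154.2]), 21.7, [658.8, -153.7, 41.5, 42.5, 80.0])
handle (81, array([ 524.7, -274.7]), 13.3, [525.1, -274.7, 20.1, 19.6, 21.3])  bar (85, array([ 525.6, -276.5]), 33.5, [525.1, -275.8, 66.7, 18.2, 27.6]) cap (334, array([ 658.3, -153.4]), 22.6, [658.2, -154.4, 42.3, 43.3, 87.4])
hand [1, 1, 1, 1, 1] offset [[0.0366,0.114,-0.0385],[0.0365,0.114,-0.0385],[0.0365,0.114,-0.0385],[0.0366,0.114,-0.0385],[0.0365,0.114,-0.0384]] rotation [[0,-0.0002,0],[0,-0.0002,0],[0.0001,-0.0002,0.0001],[0,-0.0003,0],[0.0001,-0.0002,0.0001]]
hand [1, 1, 1, 1, 1] offset [[0,0,0],[0,0,0],[0,0,0],[0.075,0,0],[0.075,0,0]] rotation [[0,0,0],[0,0,0],[0,0,0],[0,0,0],[0,0,0]]
hand [1, 1, 1, 1, 1] offset [[0.075,0,0],[0.075,0,0],[0.0327,0,0],[0.0327,0,0],[0,0,0]] rotation [[0,0,0],[0,0,0],[0,0,0],[0,0,0],[0,0,0]]
hand [1, 1, 1] offset [[0,0,0],[0,0,0],[0,0,0]] rotation [[0,0,0],[0,0,0],[0,0,0]]
end [ 0.659  -0.1545  0.0404] jaw -67.0
```

Emit:
{"fn": "carry_out", "kwargs": {"hand": [1,1,1,1,1], "offset": [[0.0366,0.114,-0.0385],[0.0365,0.114,-0.0385],[0.0365,0.114,-0.0385],[0.0366,0.114,-0.0385],[0.0365,0.114,-0.0384]], "rotation": [[0,0,0],[0,0,0],[0,0,0],[0,0,0],[0,0,0]]}}

```text
t: 49.25
ee_pos: [0.6586, -0.1534, 0.1471]
orientation: [0.588, 0.39, 0.591, -0.391]
force: [1.8, -0.3, 1.0]
width: 0.0854
```

Emit:
{"fn": "carry_out", "kwargs": {"hand": [1,1,1,1,1], "offset": [[0,0,0],[0,0,0],[0,0,0],[0.075,0,0],[0.075,0,0]], "rotation": [[0,0,0],[0,0,0],[0,0,0],[0,0,0],[0,0,0]]}}

```text
t: 49.75
ee_pos: [0.6589, -0.158, 0.1064]
orientation: [0.59, 0.392, 0.588, -0.391]
force: [0.1, 0.3, 0.1]
width: 0.0854
```

Emit:
{"fn": "carry_out", "kwargs": {"hand": [1,1,1,1,1], "offset": [[0.075,0,0],[0.075,0,0],[0.0327,0,0],[0.0327,0,0],[0,0,0]], "rotation": [[0,0,0],[0,0,0],[0,0,0],[0,0,0],[0,0,0]]}}

```text
t: 50.25
ee_pos: [0.6583, -0.1557, 0.0401]
orientation: [0.589, 0.39, 0.59, -0.391]
force: [-0.9, 0.9, 0.3]
width: 0.0855
```

Emit:
{"fn": "carry_out", "kwargs": {"hand": [1,1,1,0.4,0], "offset": [[0,0,0],[0,0,0],[0,0,0],[0,0,0],[0,0,0]], "rotation": [[0,0,0],[0,0,0],[0,0,0],[0,0,0],[0,0,0]]}}

```text
t: 50.75
ee_pos: [0.6596, -0.155, 0.0412]
orientation: [0.59, 0.39, 0.589, -0.39]
force: [0.5, -0.4, -0.1]
width: 0.059
```

Emit:
{"fn": "carry_out", "kwargs": {"hand": [-1,-1,-1,-1,-1], "offset": [[0,0,0],[0,0,0],[0,0,0],[0,0,0],[0,0,0]], "rotation": [[0,0,0],[0,0,0],[0,0,0],[0,0,0],[0,0,0]]}}

```text
t: 51.25
ee_pos: [0.6598, -0.155, 0.0413]
orientation: [0.59, 0.39, 0.589, -0.39]
force: [-0.0, 0.9, 3.7]
width: 0.0429
```

```bash
python3 - <<'E'
from col import *
stat()
p=robot.observe()["ee_pos"]
plan([(p[0],p[1],.15,-67,-1,.04),(.593,-.0152,.165,-67,-1,.045),('w',6,-1),(.593,-.0152,.13,-67,-1,.012),(.593,-.0152,p[2]+.072,-67,-1,.006),('w',4,-1)],True)
E
```

```text
t 51.2 p [ 0.6598 -0.155   0.0413] jaw -67.0 xt [ 0.001  0.    -1.   ] F [-0.   0.9  3.7] w 0.0429 q [-0.33  0.75  0.7   1.67 -0.58  0.93 -0.58] cmd-p [-0.0008  0.0005 -0.0009]
hand [-1, -1, -1, -1, -1] offset [[-0.1208,0.0001,0],[-0.1207,0.0001,0],[-0.1208,0,0],[-0.0125,-0.0057,-0.129],[-0.0125,-0.0057,-0.1289]] rotation [[0,0.0001,-0.0003],[0,0,-0.0003],[0,0.0001,-0.0004],[0,0,0],[0,0,0]]
hand [-1, -1, -1, -1, -1] offset [[-0.0125,-0.0058,-0.129],[-0.0125,-0.0057,-0.1289],[0,0,0],[0,0,0],[0,0,0]] rotation [[0,0,0],[0,0,0],[0,0,0],[0,0,0],[0,0,0]]
hand [-1, -1, -1, -1, -1] offset [[0,0,0],[0,0,0],[0,0,0],[0.0389,0,0],[0.0389,0,0]] rotation [[0,0,0],[0,0,0],[0,0,0],[0,0,0],[0,0,0]]
hand [-1, -1, -1, -1, -1] offset [[0.0389,0,0],[0.0185,0,0],[0.0186,0,0],[0.0185,0,0],[0,0,0]] rotation [[0,0,0],[0,0,0],[0,0,0],[0,0,0],[0,0,0]]
hand [-1, -1, -1] offset [[0,0,0],[0,0,0],[0,0,0]] rotation [[0,0,0],[0,0,0],[0,0,0]]
end [ 0.593  -0.0152  0.1133] jaw -67.0
```

Emit:
{"fn": "carry_out", "kwargs": {"hand": [-1,-1,-1,-1,-1], "offset": [[-0.1208,0,0],[-0.1207,0,0],[-0.1208,0,0],[-0.0125,-0.0057,-0.129],[-0.0125,-0.0057,-0.1289]], "rotation": [[0,0,0],[0,0,0],[0,0,0],[0,0,0],[0,0,0]]}}

```text
t: 51.75
ee_pos: [0.6261, -0.0872, 0.1583]
orientation: [0.59, 0.392, 0.588, -0.392]
force: [-0.9, 0.9, -1.4]
width: 0.0434
```

Emit:
{"fn": "carry_out", "kwargs": {"hand": [-1,-1,-1,-1,-1], "offset": [[-0.0125,-0.0058,-0.129],[-0.0125,-0.0057,-0.1289],[0,0,0],[0,0,0],[0,0,0]], "rotation": [[0,0,0],[0,0,0],[0,0,0],[0,0,0],[0,0,0]]}}

```text
t: 52.25
ee_pos: [0.5925, -0.017, 0.1643]
orientation: [0.59, 0.39, 0.589, -0.391]
force: [-0.0, -1.0, -1.3]
width: 0.0429
```

Emit:
{"fn": "carry_out", "kwargs": {"hand": [-1,-1,-1,-1,-1], "offset": [[0,0,0],[0,0,0],[0,0,0],[0,0,0],[0.0389,0,0]], "rotation": [[0,0,0],[0,0,0],[0,0,0],[0,0,0],[0,0,0]]}}

```text
t: 52.75
ee_pos: [0.5943, -0.0158, 0.154]
orientation: [0.591, 0.391, 0.588, -0.39]
force: [-0.1, -0.1, -0.7]
width: 0.0429
```

```bash
python3 - <<'E'
from col import *
stat()
S=tcloud(robot.grab_frame("scene"))
print(tabs(S,(.592,-.0155),.066,.0795))
plan([(.593,-.0152,.13,-67,-1,.012),(.593,-.0152,.1133,-67,-1,.006),('w',3,-1)],True)
E
```

```text
t 52.8 p [ 0.5943 -0.0158  0.154 ] jaw -67.0 xt [ 0.004  0.    -1.   ] F [-0.1 -0.1 -0.7] w 0.0429 q [-0.7   0.47  0.83  1.84 -0.4   1.01 -0.88] cmd-p [-0.0013  0.0006 -0.0407]
(-40.4, array([ 0.5986, -0.0207]), 0.083, 0.067, 44)
hand [-1, -1, -1, -1, -1] offset [[0.0349,0.0018,0.0007],[0.0348,0.0018,0.0006],[0.0186,0,0],[0.0186,0,0],[0.0185,0,0]] rotation [[0,-0.0003,0.0009],[-0.0001,-0.0002,0.001],[0,0,0],[0,0,0],[0,0,0]]
hand [-1, -1, -1] offset [[0,0,0],[0,0,0],[0,0,0]] rotation [[0,0,0],[0,0,0],[0,0,0]]
end [ 0.593  -0.0152  0.1133] jaw -67.0
```

Emit:
{"fn": "carry_out", "kwargs": {"hand": [-1,-1,-1,-1,-1], "offset": [[0.0389,0,0],[0.0389,0,0],[0.0185,0,0],[0.0185,0,0],[0.0155,0,0]], "rotation": [[0,0,0],[0,0,0],[0,0,0],[0,0,0],[0,0,0]]}}

```text
t: 53.3
ee_pos: [0.5925, -0.0154, 0.1131]
orientation: [0.59, 0.39, 0.59, -0.39]
force: [0.7, 0.3, -0.7]
width: 0.0431
```

Emit:
{"fn": "carry_out", "kwargs": {"hand": [-1,-1,-1,-1], "offset": [[0,0,0],[0,0,0],[0,0,0],[0,0,0]], "rotation": [[0,0,0],[0,0,0],[0,0,0],[0,0,0]]}}

```text
t: 53.7
ee_pos: [0.593, -0.0153, 0.1142]
orientation: [0.59, 0.391, 0.589, -0.39]
force: [-0.2, -0.3, -0.0]
width: 0.0428
```

Emit:
{"fn": "carry_out", "kwargs": {"hand": [-1,-1,-1,0,0.4], "offset": [[0.004,0,0],[0,0,0],[0,0,0],[0,0,0],[0,0,0]], "rotation": [[0,0,0],[0,0,0],[0,0,0],[0,0,0],[0,0,0]]}}

```text
t: 54.2
ee_pos: [0.5927, -0.0153, 0.1127]
orientation: [0.59, 0.39, 0.59, -0.39]
force: [0.3, -0.2, 0.7]
width: 0.0559
```

Emit:
{"fn": "carry_out", "kwargs": {"hand": [1,1,1,1,1], "offset": [[0,0,0],[0,0,0],[-0.05,0,0],[-0.1,0,0],[-0.1,0,0]], "rotation": [[0,0,0],[0,0,0],[0,0,0],[0,0,0],[0,0,0]]}}

```text
t: 54.7
ee_pos: [0.5923, -0.0156, 0.1889]
orientation: [0.589, 0.39, 0.59, -0.391]
force: [0.1, -0.4, 0.3]
width: 0.0854
```

Emit:
{"fn": "carry_out", "kwargs": {"hand": [1,1,1,1,1], "offset": [[-0.1,0,0],[-0.1,0,0],[0,-0.1,0],[0,-0.15,0],[0,-0.15,0]], "rotation": [[0,0,0],[0,0,0],[0,0,0],[0,0,0],[0,0,0]]}}

```text
t: 55.2
ee_pos: [0.4818, -0.0634, 0.2486]
orientation: [0.59, 0.39, 0.589, -0.391]
force: [-0.8, -1.9, 2.1]
width: 0.0857
```

Emit:
{"fn": "carry_out", "kwargs": {"hand": [1,1,1], "offset": [[0,0,0],[0,0,0],[0,0,0]], "rotation": [[0,0,0],[0,0,0],[0,0,0]]}}

```text
t: 55.5
ee_pos: [0.4835, -0.0617, 0.2487]
orientation: [0.59, 0.391, 0.589, -0.389]
force: [-0.0, -0.2, -0.1]
width: 0.0854
```

```bash
python3 - <<'E'
from col import *
stat()
F={n:robot.grab_frame(n) for n in("top","scene")}
for n,f in F.items():
    Q=tcloud(f); print(n,"cap",blob(Q,(.593,-.015),.04,.137,.152),"collar",tabs(Q,(.593,-.0155),.066,.0795))
    print("  spanner handle",blob(Q,(.525,-.275),.025,.134,.15),"bar",blob(Q,(.525,-.275),.05,.0655,.074)," beaker",blob(Q,(.677,-.34),.05,.08,.1)," green",blob(Q,(.716,.141),.03,.05,.09))
    m=(np.hypot(Q[...,0]-.593,Q[...,1]+.015)<.02); print("  ztop",np.nanpercentile(Q[m][:,2],[50,90]))
a=cv2.resize(F["top"]["image"][115:300,140:540],(760,352),interpolation=cv2.INTER_CUBIC); b=cv2.resize(F["scene"]["image"][160:290,180:440],(480,240),interpolation=cv2.INTER_CUBIC)
b=cv2.copyMakeBorder(b,0,0,0,280,cv2.BORDER_CONSTANT)
cv2.imwrite("pics/fin.png",np.vstack([a,b])[...,::-1])
E
```

```text
t 55.5 p [ 0.4835 -0.0617  0.2487] jaw -67.0 xt [ 0.003  0.001 -1.   ] F [-0.  -0.2 -0.1] w 0.0854 q [-0.91  0.05  1.    2.   -0.04  1.12 -1.07] cmd-p [ 0.1095  0.0465 -0.1354]
top cap (138, array([592.7, -11.3]), 21.0, [593.5, -2.9, 17.8, 41.9, 84.6]) collar None
  spanner handle (99, array([ 525. , -274.5]), 12.6, [525.2, -274.5, 19.0, 21.1, 24.5]) bar (125, array([ 525.4, -274.5]), 32.6, [525.2, -274.0, 65.0, 16.1, 22.7])  beaker (256, array([ 676.4, -340.3]), 34.3, [676.4, -339.8, 65.9, 66.8, 25.6])  green (79, array([716.7, 140.8]), 11.1, [716.2, 139.8, 19.9, 18.3, 75.8])
  ztop [0.14421515 0.14628571]
scene cap (274, array([591.8, -15.5]), 22.5, [592.5, -15.9, 40.4, 43.3, 69.9]) collar (-50.4, array([ 0.5975, -0.0212]), 0.082, 0.07, 24)
  spanner handle (78, array([ 525.6, -275.7]), 12.9, [526.4, -275.2, 20.6, 18.8, 22.0]) bar (86, array([ 526. , -277.5]), 33.2, [525.8, -277.1, 66.2, 19.2, 33.6])  beaker (481, array([ 676.4, -338.9]), 34.7, [676.7, -339.8, 66.9, 66.4, 34.6])  green (119, array([718.6, 141.3]), 10.7, [718.2, 142.4, 20.9, 17.0, 19.0])
  ztop [0.1382581  0.14410955]
```

View pics/fin.png

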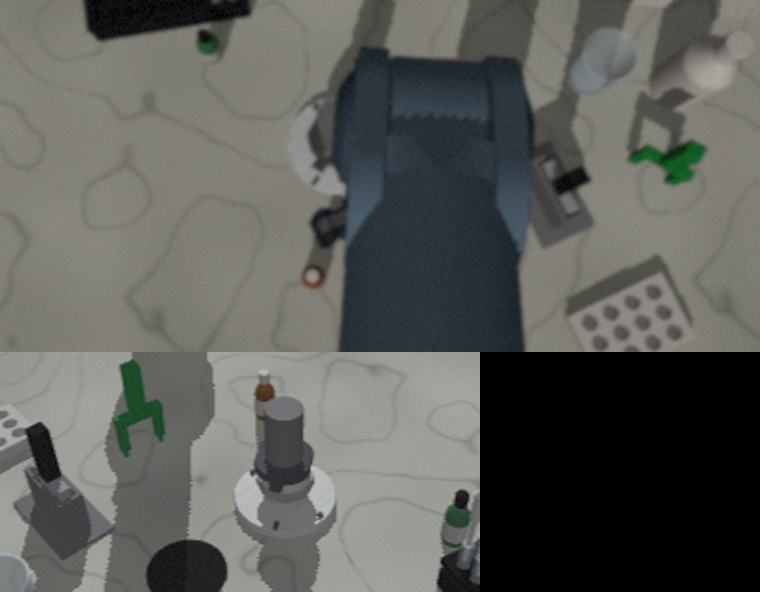

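Emit:
{"fn": "carry_out", "kwargs": {"hand": [1,1,1,1,1], "offset": [[0,0,-0.12],[0,0,-0.15],[0,0,-0.15],[0,0,-0.15],[0,0,-0.15]], "rotation": [[0,0,0],[0,0,0],[0,0,0],[0,0,0],[0,0,0]]}}

```text
t: 56.1
ee_pos: [0.3979, 0.1388, 0.2479]
orientation: [0.59, 0.39, 0.589, -0.39]
force: [0.8, 0.9, 0.4]
width: 0.0857
```

Emit:
{"fn": "carry_out", "kwargs": {"hand": [1,1,1,1], "offset": [[0,0.08,-0.1],[0,0,0],[0,0,0],[0,0,0]], "rotation": [[0,0,0],[0,0,0],[0,0,0],[0,0,0]]}}

```text
t: 56.5
ee_pos: [0.4087, 0.1728, 0.2473]
orientation: [0.59, 0.39, 0.589, -0.391]
force: [-0.3, -0.0, -0.8]
width: 0.0854
```

```bash
python3 - <<'E'
from col import *
stat()
f=robot.grab_frame("top"); Q=tcloud(f); print("collar",tabs(Q,(.593,-.0155),.066,.0795),blob(Q,(.593,-.015),.04,.137,.152))
m=(np.hypot(Q[...,0]-.593,Q[...,1]+.0155)<.052)&(np.hypot(Q[...,0]-.593,Q[...,1]+.0155)>.0395)&(Q[...,2]>.066)&(Q[...,2]<.079)
print((np.degrees(np.arctan2(Q[m][:,1]+.0155,Q[m][:,0]-.593))).round(0)[::4])
save(f,"fin2",(270,140,430,240),4.5)
E
```

```text
t 56.5 p [0.4087 0.1728 0.2473] jaw -67.1 xt [-0.    -0.002 -1.   ] F [-0.3 -0.  -0.8] w 0.0854 q [-1.18 -0.07  0.66  2.08  0.05  1.13 -1.71] cmd-p [ 0.1843 -0.188  -0.134 ]
collar (-31.9, array([ 0.5932, -0.0163]), 0.096, 0.065, 62) (352, array([592.4, -15.5]), 21.7, [592.3, -15.8, 42.4, 42.8, 57.4])
[-25. -30. -30. -25. -36. -38. -40. 139. 141. 151. 147. 157. 153. 154.]
```

View pics/fin2.png

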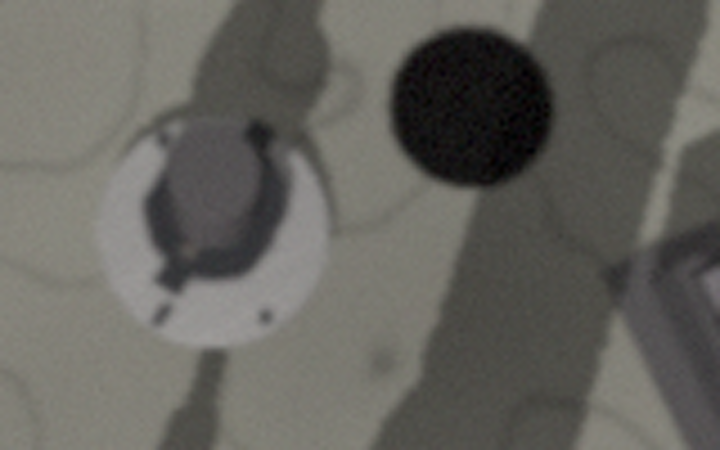

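The collar's tabs read −31.9° and the bars lie at about −32°. The cap stands upright on the collar, and the spanner is back in its sleeve.

```bash
python3 -c "
from bench import robot
print(robot.finish_job())"
```

```text
the job is handed in; nothing more can be done
None
```

The job is done and handed in at about 57 s of robot time; no verdict was reported. I did the steps in the order you gave:
- **Cap parked:** I lifted the dust cap off and stood it on the mat.
- **Filter built:** the support went on the post first, then both spacer rings (only two were on the bench), then the collar with its tabs over the studs.
- **Collar turned:** I pushed the spanner's prongs in until it shouldered on the collar, turned the collar to the bars, and stood the spanner back in its sleeve.
- **Cap replaced:** I put the cap back over the post, on the collar.

What the last checks showed:
- **Collar:** the tabs read −31.9° from the top camera, and the bars lie at about −32°.
- **Cap:** it is upright and centred to within about 1 mm, with its top at 144 mm, as expected.
- **Spanner:** it is upright in the sleeve, at its starting position to within about 1 mm.
- **Glassware:** the beaker and the green bottle are at their starting positions. The amber bottle I checked only by eye in the pictures.

Two readings were out of line:
- **Force spike:** the wrist force reached about 58 N for a moment as the first spacer went on. That is under the 120 N limit, and the spacer lay flat afterwards.
- **Conflicting collar angle:** once the cap was back on, the scene camera read −50° for the collar because the cap hid most of it. I set that reading aside; before the cap went on, both cameras had read −32.3°.

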